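# Take the red case out of the packed row

### The job

Tip the red case forward by its top, out of the tightly packed row, until it leans by itself on the rack's rail, and let go. Then lift it out and stand it upright on the cork mat, let it go, and with a new grasp lay it down in the dark wooden cradle, red spine facing up and flat on the cradle's floor. Do not drop it, leave the other four cases standing in their places, and disturb nothing else.

Things in the scene. Friction and masses are not known exactly. Their poses are not given: they have to be found in the camera images.
- case_red: the case to move: a rigid closed book-style parts case, grey plastic with a red spine and a red top end, 92 (x, depth) x 36 (y, thickness) x 160 (z, height) mm, about 0.2 to 0.45 kg, centre of mass near its middle. Origin: centre of its foot. z points from foot to top end; -x is the spine side (in the rack the spine faces the robot). All its faces are flat and smooth.
- case_red_center (a point): middle of the red case: half height, depth and thickness; same axes as the case
- rack: fixed wooden rack; five equal cases stand in it along its y, 37 mm apart with 1 mm gaps, spines to -x, feet at x = 0, 6 mm above the bench; the red one in any place. Origin: bench level under the row's middle. Sills 16 mm high 3 mm before and 6 mm behind the feet; else open before, above and behind. Cheeks 68 mm high at y = +-97, x = -143 to 57.
- rack_rail (a point): middle of the rack's round steel leaning rail, 14 mm thick, along the rack's y, 100 mm in front (-x) of the row's middle and 58 mm above the bench. A case tipped about the front sill passes its balance at about 30 degrees, then leans on the rail by itself at about 45 degrees, its upper part in front of the row
- mat: fixed cork mat on the bench, 160 (x) x 120 (y) x 3 mm; origin: centre of its underside
- cradle: fixed dark wooden cradle, an open trough with its long side along its x: inside 172 (x) x 46 (y) mm, floor 6 mm and walls 30 mm above the bench, walls 8 mm thick. Origin: bench level under its middle
- case_yellow: bystander in the row: a case like the red one but yellow on spine and top end; origin: centre of its foot
- case_green: bystander in the row: a case like the red one but green on spine and top end; origin: centre of its foot
- case_blue: bystander in the row: a case like the red one but blue on spine and top end; origin: centre of its foot
- case_white: bystander in the row: a case like the red one but white on spine and top end; origin: centre of its foot
- glue: bystander: yellow glue bottle, 60 mm wide, 150 mm high; origin: centre of its foot
- screwdriver: bystander: screwdriver lying on the bench, orange handle; origin: on its underside
- mallet: bystander: hammer lying on the bench with wooden handle; origin: on its underside
- carton: bystander: small closed cardboard box 110 x 80 x 50 mm; origin: centre of its underside

How it is judged (in metres and radians):
On the way, in this order (a step that is already met when the one before it is completed fails the run):
1. the red case is tipped forward by more than 34 degrees with its foot still in the rack, leaning on the rail and not touched by the robot (angle between case_red's own z axis and vertical between 0.6 and 1 rad and height (world z) of case_red below 0.06 m and x of case_red in the frame of rack between -0.04 and 0.04 m and y of case_red in the frame of rack between -0.09 and 0.09 m and contact force between case_red and rack above 0.3 N and linear speed of case_red below 0.02 m/s and contact force between the fingers and case_red below 0.1 N), for 0.15 s.
2. the red case stands upright on the cork mat (foot centre within 60 mm of the mat's centre), let go and at rest (angle between case_red's own z axis and vertical below 0.08 rad and height (world z) of case_red below 0.008 m and horizontal distance between case_red and mat below 0.06 m and linear speed of case_red below 0.02 m/s and contact force between the fingers and case_red below 0.1 N), for 0.2 s.
At the end, for the whole second after the job is handed in: The red case lies in the cradle, spine up within 7 degrees, its middle within 12 mm along and 11 mm across of the cradle's middle and 45 to 58 mm above the bench, let go and at rest. The other four cases stand in the rack, upright within 7 degrees, within 30 mm of where they were (angle between case_red's own x axis and vertical above 3.02 rad and x of case_red_center in the frame of cradle between -0.012 and 0.012 m and y of case_red_center in the frame of cradle between -0.011 and 0.011 m and z of case_red_center in the frame of cradle between 0.045 and 0.058 m and linear speed of case_red below 0.02 m/s and contact force between the fingers and case_red below 0.1 N and angular speed of case_red below 0.1 rad/s and angle between each of case_yellow, case_green, case_blue, case_white's own z axis and vertical below 0.12 rad and distance of each of case_yellow, case_green, case_blue, case_white from where it was at the start of the episode below 0.03 m); the robot touches nothing.
It fails at once if another case is tipped by more than 20 degrees or pulled more than 50 mm from its place (angle between any of case_yellow, case_green, case_blue, case_white's own z axis and vertical above 0.35 rad or distance of any of case_yellow, case_green, case_blue, case_white from where it was at the start of the episode above 0.05 m).
It fails at once if the glue bottle, screwdriver, hammer or carton is pushed more than 40 mm (distance of any of glue, screwdriver, mallet, carton from where it was at the start of the episode above 0.04 m).
It fails at once if the red case is dropped or thrown (over 0.6 m/s while out of the fingers) (linear speed of case_red above 0.6 m/s and contact force between the fingers and case_red below 0.05 N).
It also fails if it takes over 69 s, if anything falls off the work surface, if the arm or the gripper's body presses on something with over 40 N, if the wrist force passes 120 N, or if a joint passes its speed limit or range.

### The arm

A 6-joint arm with a two-finger parallel gripper is mounted at the origin on the work surface. World frame = base frame: x ahead of the robot, y to its left, z up, the work surface at z = 0. Lengths are in m, angles in degrees, forces in N, time in s.
With the tool pointing down it reaches from about 0.3 to 0.75 m from the base axis. Payload 8.5 kg.
Tool frame: the origin (TCP) lies midway between the tips of the shut fingers; the grasp point (between the pads) lies 19 mm behind it; z points along the fingers, y is the line along which they close (so a half turn about z gives the same grasp; the last joint's range is limited). The gripper opens to 85 mm and grips with 20 to 120 N. Pads are 22 mm wide; open, the fingers measure 114 mm over their backs; the gripper's body (76 mm by 85 mm) begins 54 mm behind the grasp point. The pads swing forward as they close: fully open they stand 13 mm farther back than shut.
Start: joints at [-81.778, 21.807, 74.336, -0, 83.858, -12.336], TCP at [0.193, -0.515, 0.231] pointing down, gripper open.
Joint ranges: [-178.18, 178.18], [-50.72, 133.34], [12.68, 142.11], [-81.47, 261.47], [9.98, 163.14], [-165.26, 165.26]. Speed limits (degrees/s): [136.94, 136.94, 180, 180, 180, 180].

### API

Orientations are given as a 3x3 rotation matrix whose columns are the frame's x, y, z axes.
In Python, from rig import env, get_image, close_job gives the robot as it stands.
- The arm moves only by the tool step_arm, never from a script. Its argument "targets" is a list of rows, each a list of 2 entries, a list of its own where there are three numbers: the shift along the tool's x, y, z as a fraction of full scale, then the turn, a rotation vector about the tool's x, y, z as a fraction of full scale. In form: [[[x, y, z], [wx, wy, wz]], ...]. A call has 1 to 10 rows; each row is the pose to reach, as a shift and turn from the pose commanded when the call began, along the tool's axes at that moment; what a row does not reach only later rows make up. Full scale, the value 1, is 0.3 m for a shift and 45 degrees for a turn. A row lasts 1/12 s, in which the tool goes at most 41.7 mm and 7.16 degrees, less where a joint would pass 70% of its speed; a pose out of reach is approached as far as the arm can. A call with a number of a shift or a turn outside -1 to 1 is refused whole. A call with a gripper value outside its range is refused whole. "jaw" is the finger opening in mm, from 0 to 85.4, set as the call begins (left out, the last holds). The fingers move at their own pace and stop on an object; "grip_force" is the grip in N (left out, the last holds). Time passes only in rows, so rows that repeat a pose let the fingers close. It gives the time, the measured TCP pose, the force, the opening and the grip force at its end, in the units of the state.
- env.observe(): the state, without advancing time (a new reading comes with each control period).
- get_image(name): name is "scene" or "top" or "wrist"; returns a dict with "img" (420x560x3 uint8, red, green, blue), "z_map" (420x560 float32, m along the optical axis (not along the pixel's ray), 0 where there is no reading), "intrinsics" (3x3 intrinsics, pixels), "rvec" (rotation vector, rad) and "tvec" (3), from world to camera coordinates, as OpenCV has them. Camera axes: x right, y down, z forward; pixel columns grow to the right and rows downward; lengths in m; the calibration is good to about 2 mm. A picture is of the moment at which its call begins.
- close_job(): hands the job in; it is judged then, once.
The state is a dict: "time_s": time; "q": joint angles; "qvel": joint speeds; "joint_efforts": joint torques, N m; "position": TCP position; "tool_rot": TCP orientation; "ft_force": force on the tool from outside, world axes, zero at the start; "wrist_torque": the same for the moment, N m; "grip_width": finger opening in m; "gripper_force": force on a finger pad.
Only numpy, scipy, OpenCV 4.12 (cv2) and the standard library are available. Lean on these libraries where they do the work, as an engineer would, in place of code of your own. Each camera call takes 0.05 s, during which the arm holds its last target. There are 200 camera calls.

## Working session

There is one attempt and no reset: what is moved stays moved. The work goes in short steps, Python scripts to look and compute and a tool call to move; the robot and the scene stay as the last step left them, time stands still between calls to the robot, and variables do not carry over. Pictures are saved under pics/ and viewed, at most 10 in all, crops included, and the job is handed in when it is done.

Besides the shell and the picture viewer there is one more tool, called by a JSON object that holds its "api" and its "payload", one argument or row to a line. step_arm: Moves the arm, as the interface text tells. Its arguments: {"type":"object","properties":{"targets":{"type":"array","items":{"type":"array"}},"jaw":{"type":"number"},"grip_force":{"type":"number"}},"required":["targets"]}

```bash
ls; mkdir -p pics
cat > h.py <<'E'
import numpy as np, cv2
from rig import env, get_image
def cam(n):
    d=get_image(n); R=cv2.Rodrigues(np.array(d["rvec"],float))[0]; t=np.array(d["tvec"],float).ravel()
    K=np.array(d["intrinsics"],float); z=d["z_map"].astype(float)
    v,u=np.mgrid[:z.shape[0],:z.shape[1]]
    pc=np.stack([(u-K[0,2])/K[0,0]*z,(v-K[1,2])/K[1,1]*z,z],-1)
    P=(pc-t)@R   # world points
    P[z==0]=np.nan
    return d["img"],P,(K,R,t)
def save(n,img): cv2.imwrite(n,img[...,::-1])
E
python3 - <<'E'
from h import *
for n in("scene","top"):
    i,P,c=cam(n); save(f"pics/{n}0.png",i); print(n,-c[1].T@c[2], c[1].round(2).tolist())
E
```

```text
pics
scene [ 1.44276789 -0.06122922  1.04977132] [[0.04, 1.0, 0.01], [0.72, -0.02, -0.69], [-0.69, 0.03, -0.72]]
top [ 0.41017455 -0.0374136   1.19956159] [[0.01, -1.0, -0.01], [-0.99, -0.01, -0.12], [0.12, 0.01, -0.99]]
```

View pics/scene0.png

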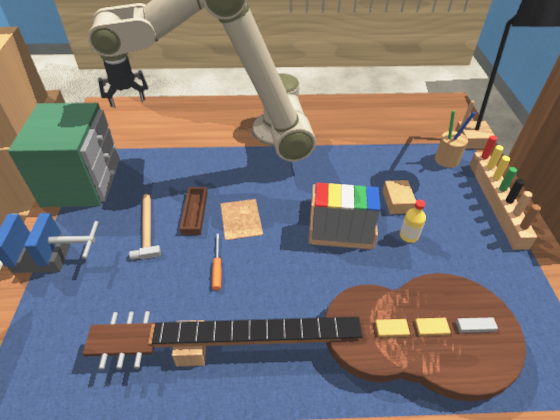

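View pics/top0.png

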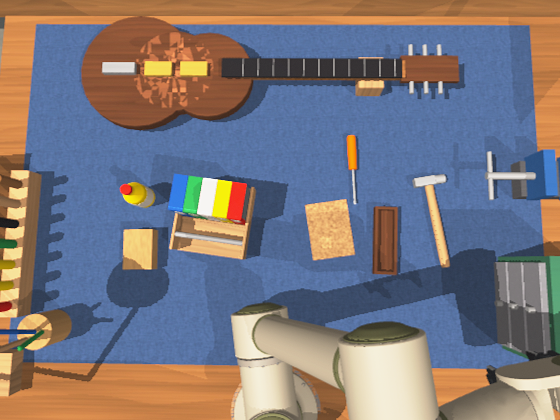

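The scene view shows the rack at about (345,215) with red at its robot-left end. The mat is at (241,219) and the cradle at (194,210). In the top view, the red top is at (238,200), the mat at (330,230), the cradle at (386,240) and the rail at (208,238).

Run:
```python
from h import *
def rect(P2):
    r=cv2.minAreaRect((P2*1000).astype(np.float32)); b=cv2.boxPoints(r)
    return np.round(r[0],1),np.round(r[1],1),round(r[2],1),b.round(0).tolist()
for n,bx in(("top",dict(row=(165,170,260,230),mat=(295,190,365,270),cr=(362,195,410,285))),("scene",dict(row=(305,175,390,250),mat=(212,190,272,245),cr=(175,180,215,242)))):
    i,P,c=cam(n); hsv=cv2.cvtColor(i,cv2.COLOR_RGB2HSV); H,S,V=[hsv[...,k].astype(int) for k in range(3)]
    def win(k):
        m=np.zeros(H.shape,bool); x0,y0,x1,y1=bx[k]; m[y0:y1,x0:x1]=1; return m
    w=win("row")&(P[...,2]>.155)&(P[...,2]<.18); print(n,"row",np.nanmedian(P[w][:,2]),rect(P[w][:,:2]))
    cols=dict(red=(H<8)|(H>172),yellow=(H>20)&(H<35),green=(H>45)&(H<80),blue=(H>100)&(H<125))
    for k,m in cols.items():
        q=P[w&m&(S>140)]; print(k,len(q),rect(q[:,:2]))
    q=P[w&(S<50)&(V>180)]; print("white",rect(q[:,:2]))
    q=P[win("mat")&(H<30)&(S>40)&(V>90)&(P[...,2]<.02)]; print("mat",np.median(q[:,2]),rect(q[:,:2]))
    w=win("cr")&(P[...,2]>.022)&(P[...,2]<.045); q=P[w];print("cradle",np.median(q[:,2]),rect(q[:,:2]))
    if n=="top":
        w=np.zeros(H.shape,bool); w[225:260,165:260]=1; w&=(P[...,2]>.045)&(P[...,2]<.075); q=P[w]; 
        print("rail/cheeks", rect(q[:,:2]))
        for nm,b in dict(glue=(110,170,160,215),carton=(118,222,162,275)).items():
            x0,y0,x1,y1=b; q=P[y0:y1,x0:x1].reshape(-1,3); q=q[q[:,2]>.03]; print(nm,q[:,2].max(),rect(q[:,:2]))
print(env.observe())
```

```text
top row 0.16562317736844082 (array([564.8, 173.9]), array([185.8,  92.3]), 82.4, [[507.0, 88.0], [598.0, 76.0], [623.0, 260.0], [531.0, 272.0]])
red 509 (array([554.7,  98.9]), array([34. , 92.1]), 81.8, [[507.0, 89.0], [598.0, 76.0], [603.0, 109.0], [511.0, 122.0]])
yellow 533 (array([559.5, 134.8]), array([37., 92.]), 82.1, [[511.0, 123.0], [603.0, 110.0], [608.0, 147.0], [517.0, 159.0]])
green 502 (array([569.4, 209.6]), array([35.8, 91.7]), 83.3, [[522.0, 197.0], [613.0, 186.0], [617.0, 222.0], [526.0, 233.0]])
blue 543 (array([574.5, 246.6]), array([39.3, 92. ]), 82.4, [[526.0, 233.0], [618.0, 221.0], [623.0, 260.0], [532.0, 272.0]])
white (array([564.7, 172.6]), array([37.5, 92.3]), 82.6, [[516.0, 160.0], [608.0, 148.0], [613.0, 185.0], [521.0, 197.0]])
mat 0.0030657156973167184 (array([ 497.5, -148.2]), array([160.5, 121.9]), 8.7, [[409.0, -100.0], [427.0, -221.0], [586.0, -196.0], [568.0, -76.0]])
cradle 0.029864433644738352 (array([ 467.8, -299.8]), array([ 63.8, 187.9]), 88.4, [[373.0, -329.0], [561.0, -334.0], [563.0, -270.0], [375.0, -265.0]])
rail/cheeks (array([470.1, 1
[... 1540 characters left out ...]
8574079e+01, -1.23353446e+01]), 'qvel': array([-0.0680282 , -0.10350552, -0.1262812 , -0.05587352,  0.01982005,
        0.00784279]), 'joint_efforts': array([ 1.22325626e-03, -4.48220801e+01, -2.31177360e+01, -1.82003109e-04,
        3.47444991e-03, -2.68564179e-05]), 'position': array([ 0.19309804, -0.51480981,  0.23096212]), 'tool_rot': array([[ 9.36326389e-01,  3.51130856e-01, -1.24944177e-04],
       [ 3.51130834e-01, -9.36326032e-01,  8.36819861e-04],
       [ 1.76844789e-04, -8.27408271e-04, -9.99999642e-01]]), 'ft_force': array([ 0.08741087, -0.10449142,  0.08861992]), 'wrist_torque': array([0.04848921, 0.01775834, 0.00916664]), 'gripper_force': 0.0, 'grip_width': 0.08551639282064438}
```

```bash
cat >> h.py <<'E'
from scipy.spatial.transform import Rotation as Ro
def go(p,R=None,p0=None,R0=None,n=1):
    """tool-axis shift and turn fractions from the present pose to (p,R); p0,R0 override"""
    o=env.observe(); p0=np.array(o["position"] if p0 is None else p0); R0=np.array(o["tool_rot"] if R0 is None else R0)
    R=R0 if R is None else R
    s=R0.T@(np.array(p)-p0)/.3; w=np.degrees(Ro.from_matrix(R0.T@R).as_rotvec())/45
    print("shift",s.round(4).tolist(),"turn",w.round(4).tolist(),"rows>=",round(max(np.linalg.norm(s)*.3/.0417,np.linalg.norm(w)*45/7.16),1))
def log():
    o=env.observe(); import json
    with open("log.txt","a") as f: f.write(json.dumps([list(o["q"]),list(o["position"]),np.array(o["tool_rot"]).tolist()])+"\n")
    print("t",round(o["time_s"],2),"q",np.round(o["q"],1).tolist(),"p",np.round(o["position"],4).tolist(),"F",np.round(o["ft_force"],1).tolist(),"grip",o["grip_width"],o["gripper_force"])
a=np.radians(-7.6); RX=np.array([np.cos(a),np.sin(a),0]); RY=np.array([-np.sin(a),np.cos(a),0]); Z=np.array([0,0,1.])
RC=np.array([.5645,.1738,0]); ry=-.074   # rack origin, red slot
def rk(x,z,y=ry): return RC+x*RX+y*RY+z*Z
RD=np.column_stack([RY,RX,-Z])  # tool down, tool x along rack y
E
python3 - <<'E'
from h import *
log(); print(rk(.071,.28),np.linalg.det(RD))
o=env.observe();p0=o["position"]
m=(p0+rk(.071,.3))/2; go(m,RD); go(rk(.071,.3),RD,p0=m,R0=RD)
E
```

```text
t 0.2 q [-81.8, 21.8, 74.4, -0.0, 83.9, -12.3] p [0.1931, -0.5148, 0.231] F [0.1, -0.1, 0.1] grip 0.08551639282064438 0.0
[0.62508933 0.09105985 0.28      ] 0.9999999999999999
shift [1.0287, -0.6928, -0.1143] turn [-0.0008, -0.0008, -1.3743] rows>= 9.0
shift [1.0961, 0.5801, -0.1151] turn [0.0, 0.0, 0.0] rows>= 9.0
```

{"api": "step_arm", "payload": {
  "targets": [
    [[0.1,-0.07,-0.03],[0,0,-0.13]],
    [[0.2,-0.14,-0.06],[0,0,-0.26]],
    [[0.3,-0.21,-0.1],[0,0,-0.4]],
    [[0.4,-0.28,-0.12],[0,0,-0.55]],
    [[0.5,-0.35,-0.15],[0,0,-0.68]],
    [[0.6,-0.42,-0.18],[0,0,-0.8]],
    [[0.7,-0.5,-0.2],[0,0,-0.9]],
    [[0.8,-0.57,-0.23],[0,0,-1.0]],
    [[0.9,-0.63,-0.23],[0,0,-1.0]],
    [[0.9,-0.63,-0.23],[0,0,-1.0]]
  ],
  "jaw": 0
}}

```text
time_s: 1.03
position: [0.3819, -0.239, 0.301]
tool_rot: [[0.409, 0.913, 0.002], [0.913, -0.409, 0.0], [0.001, 0.002, -1.0]]
ft_force: [-0.3, -0.4, 0.4]
grip_width: -0.0
gripper_force: 0.0
```

Run:
```python
from h import *
log(); o=env.observe();p0=o["position"]
m=(p0*.4+rk(.071,.3)*.6); go(m,RD); go(rk(.071,.3),RD,p0=m,R0=RD)
```

```text
t 1.03 q [-47.2, 8.9, 80.9, 0.1, 90.1, -23.1] p [0.3819, -0.239, 0.301] F [-0.3, -0.4, 0.4] grip -3.939263983391452e-05 0.0
shift [0.8013, 0.1743, 0.0031] turn [0.0022, -0.001, -0.367] rows>= 5.9
shift [0.4791, 0.2632, 0.0013] turn [0.0, 0.0, 0.0] rows>= 3.9
```

{"api": "step_arm", "payload": {
  "targets": [
    [[0.13,0.03,0],[0,0,-0.06]],
    [[0.26,0.06,0],[0,0,-0.12]],
    [[0.39,0.09,0],[0,0,-0.18]],
    [[0.52,0.12,0],[0,0,-0.24]],
    [[0.65,0.15,0],[0,0,-0.3]],
    [[0.8,0.174,0],[0,0,-0.367]],
    [[0.8,0.174,0],[0,0,-0.367]],
    [[0.8,0.174,0],[0,0,-0.367]]
  ]
}}

```text
time_s: 1.7
position: [0.527, -0.0448, 0.2997]
tool_rot: [[0.135, 0.991, -0.001], [0.991, -0.135, 0.0], [0.0, -0.001, -1.0]]
ft_force: [0.3, -1.0, -0.3]
grip_width: -0.0
gripper_force: 0.0
```

Run:
```python
from h import *
log(); go(rk(.075,.25),RD); go(rk(.075,.15),RD,p0=rk(.075,.25),R0=RD)
```

```text
t 1.7 q [-17.7, 17.4, 69.8, -0.0, 92.9, -9.9] p [0.527, -0.0448, 0.2997] F [0.3, -1.0, -0.3] grip -1.4153622107435517e-06 0.0
shift [0.493, 0.2763, 0.1653] turn [-0.0013, -0.0002, -0.0034] rows>= 4.2
shift [0.0, 0.0, 0.3333] turn [0.0, 0.0, 0.0] rows>= 2.4
```

{"api": "step_arm", "payload": {
  "targets": [
    [[0.12,0.07,0.04],[0,0,0]],
    [[0.24,0.14,0.08],[0,0,0]],
    [[0.36,0.21,0.12],[0,0,0]],
    [[0.493,0.276,0.165],[0,0,0]],
    [[0.493,0.276,0.165],[0,0,0]],
    [[0.493,0.276,0.165],[0,0,0]],
    [[0.493,0.276,0.3],[0,0,0]],
    [[0.493,0.276,0.4],[0,0,0]],
    [[0.493,0.276,0.495],[0,0,0]],
    [[0.493,0.276,0.495],[0,0,0]]
  ]
}}

```text
time_s: 2.53
position: [0.626, 0.0863, 0.1472]
tool_rot: [[0.141, 0.99, -0.01], [0.99, -0.141, -0.0], [-0.001, -0.009, -1.0]]
ft_force: [-0.0, 0.5, -0.6]
grip_width: 0.0001
gripper_force: 0.0
```

Run:
```python
from h import *
log()
# contact path for arc: case point (back, h)
go(rk(.064,.152),RD)
for th,x in((10,0),(20,0),(30,0),(36,0)):
    t=np.radians(th); h=.142
    X=-.049+.092*np.cos(t)-h*np.sin(t); Zt=.006+.092*np.sin(t)+h*np.cos(t)
    print(th,round(X+.016,4),round(Zt-.002,4))
    go(rk(X+.016,Zt-.002),RD)
```

```text
t 2.53 q [-2.8, 34.0, 67.5, -0.0, 79.0, 5.2] p [0.626, 0.0863, 0.1472] F [-0.0, 0.5, -0.6] grip 6.400395951414337e-05 0.0
shift [0.015, -0.0287, -0.0159] turn [-0.012, 0.0018, -0.0107] rows>= 0.3
10 0.0329 0.1598
shift [0.0141, -0.1324, -0.041] turn [-0.012, 0.0018, -0.0107] rows>= 1.0
20 0.0049 0.1689
shift [0.0132, -0.2262, -0.0704] turn [-0.012, 0.0018, -0.0107] rows>= 1.7
30 -0.0243 0.173
shift [0.0124, -0.3237, -0.083] turn [-0.012, 0.0018, -0.0107] rows>= 2.4
36 -0.042 0.173
shift [0.0119, -0.3827, -0.0824] turn [-0.012, 0.0018, -0.0107] rows>= 2.8
```

{"api": "step_arm", "payload": {
  "targets": [
    [[0.014,-0.015,-0.016],[-0.012,0,-0.01]],
    [[0.014,-0.03,-0.016],[-0.012,0,-0.01]],
    [[0.014,-0.045,-0.02],[-0.012,0,-0.01]],
    [[0.014,-0.06,-0.022],[-0.012,0,-0.01]],
    [[0.014,-0.075,-0.025],[-0.012,0,-0.01]],
    [[0.014,-0.09,-0.028],[-0.012,0,-0.01]],
    [[0.014,-0.105,-0.03],[-0.012,0,-0.01]],
    [[0.014,-0.12,-0.033],[-0.012,0,-0.01]],
    [[0.014,-0.135,-0.035],[-0.012,0,-0.01]],
    [[0.014,-0.15,-0.035],[-0.012,0,-0.01]]
  ]
}}

```text
time_s: 3.37
position: [0.5898, 0.0986, 0.1681]
tool_rot: [[0.13, 0.991, 0.028], [0.991, -0.13, -0.002], [0.001, 0.028, -1.0]]
ft_force: [13.5, -0.8, 28.7]
grip_width: 0.0003
gripper_force: 14.4
```

Run:
```python
from h import *
log(); i,P,c=cam("scene"); save("pics/s1.png",cv2.resize(i[150:270,260:420],None,fx=4,fy=4))
hsv=cv2.cvtColor(i,cv2.COLOR_RGB2HSV)
for n in("scene","top"):
    i,P,c=cam(n);hsv=cv2.cvtColor(i,cv2.COLOR_RGB2HSV)
    m=((hsv[...,0]<8)|(hsv[...,0]>172))&(hsv[...,1]>140)&(hsv[...,2]>90)&(P[...,0]>.35)&(P[...,0]<.62)&(P[...,1]>.05)&(P[...,1]<.15)&(P[...,2]>.05)
    q=P[m]-RC; print(n,len(q),"x",np.percentile(q@RX,[1,99]),"z",np.percentile(q[:,2],[1,99]),"y",np.percentile(q@RY,[1,50,99]))
    # fit top plane
    m2=q[q[:,2]>np.percentile(q[:,2],20)]; u,s,v=np.linalg.svd(m2-m2.mean(0),full_matrices=0); print(v[2]@np.column_stack([RX,RY,Z]),s[2]/len(m2)**.5)
go(rk(.0,.158),RD);go(rk(-.03,.158),RD)
```

```text
t 3.37 q [-1.8, 28.8, 73.6, -0.1, 76.1, 5.7] p [0.5898, 0.0986, 0.1681] F [13.5, -0.8, 28.7] grip 0.0003046577099069186 14.358536540530622
scene 65 x [-0.06114188  0.02748886] z [0.13516702 0.17687557] y [-0.092163   -0.08855407 -0.08282372]
[-0.07190528 -0.20073112  0.97700391] 0.0019921530757137204
top 2 x [-0.01268053 -0.01011102] z [0.16906206 0.17043277] y [-0.07296736 -0.07266968 -0.07237201]Traceback (most recent call last):
  File "<stdin>", line 9, in <module>
IndexError: index 2 is out of bounds for axis 0 with size 1
```

View pics/s1.png

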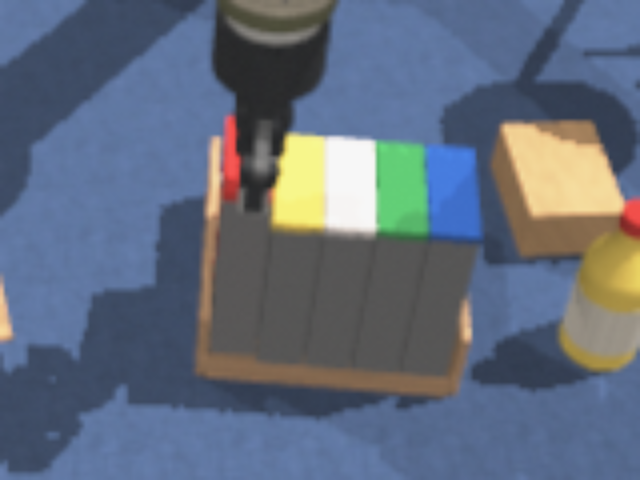

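The case is tilting: its top spans x −61..27 mm, and the finger sits at its back edge at about (255,190) in the crop. The finger is being dragged upward, so I'll follow the arc up.

Run:
```python
from h import *
i,P,c=cam("wrist"); save("pics/w1.png",i)
go(rk(.030,.168),RD)
# side depth of the red case from scene: points near y outer
i,P,c=cam("scene"); q=P.reshape(-1,3)-RC; q=q[np.isfinite(q[:,0])]
q=np.column_stack([q@RX,q@RY,q[:,2]]); q=q[(abs(q[:,1]+.074)<.017)&(abs(q[:,0])<.12)&(q[:,2]>.02)&(q[:,2]<.2)]
for z in np.arange(.04,.2,.01):
    s=q[abs(q[:,2]-z)<.005]; 
    if len(s): print(round(z,3),s[:,0].min().round(3),np.median(s[:,0]).round(3),s[:,0].max().round(3))
```

```text
shift [-0.0095, -0.0163, 0.0003] turn [0.0354, -0.0018, 0.0023] rows>= 0.2
0.04 0.039 0.042 0.045
0.05 0.037 0.04 0.045
0.06 0.035 0.038 0.042
0.07 0.035 0.038 0.041
0.08 0.033 0.037 0.042
0.09 0.03 0.036 0.04
0.1 0.03 0.035 0.038
0.11 0.031 0.033 0.038
0.12 0.028 0.033 0.038
0.13 0.027 0.03 0.035
0.14 0.026 0.03 0.033
0.15 0.025 0.029 0.034
0.16 -0.064 0.027 0.031
0.17 -0.052 0.004 0.043
0.18 0.017 0.04 0.047
0.19 0.037 0.045 0.05
```

View pics/w1.png

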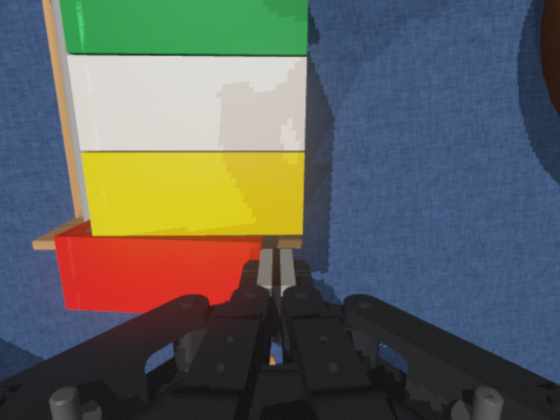

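The wrist view shows the shut fingers at (277,265), just behind the red case's back-top edge and clear of yellow. The case is tilted about 7.5°.

{"api": "step_arm", "payload": {
  "targets": [
    [[0,-0.008,-0.02],[0,0,0]],
    [[0,-0.02,-0.026],[0,0,0]],
    [[0,-0.035,-0.03],[0,0,0]],
    [[0,-0.05,-0.034],[0,0,0]],
    [[0,-0.065,-0.038],[0,0,0]],
    [[0,-0.08,-0.042],[0,0,0]],
    [[0,-0.095,-0.045],[0,0,0]],
    [[0,-0.11,-0.047],[0,0,0]],
    [[0,-0.125,-0.05],[0,0,0]],
    [[0,-0.14,-0.052],[0,0,0]]
  ]
}}

```text
time_s: 4.45
position: [0.5455, 0.1046, 0.1815]
tool_rot: [[0.13, 0.991, 0.021], [0.991, -0.13, -0.002], [0.001, 0.021, -1.0]]
ft_force: [5.0, -1.4, 22.8]
grip_width: -0.0001
gripper_force: 11.0
```

```bash
cat >> h.py <<'E'
def back():
    i,P,c=cam("scene"); q=P.reshape(-1,3)-RC; q=q[np.isfinite(q[:,0])]
    q=np.column_stack([q@RX,q@RY,q[:,2]]); q=q[(abs(q[:,1]+.074)<.014)&(abs(q[:,0])<.15)&(q[:,2]>.03)&(q[:,2]<.2)]
    L=[]
    for z in np.arange(.04,.19,.01):
        s=q[abs(q[:,2]-z)<.005]
        if len(s)>3: L.append((round(z,3),*np.percentile(s[:,0],[5,50,95]).round(3)))
    print(L)
def rackpos():
    o=env.observe(); d=o["position"]-RC; print("rack x,y,z",(d@RX).round(4),(d@RY).round(4),d[2].round(4))
E
python3 - <<'E'
from h import *
log();rackpos();back()
E
```

```text
t 4.45 q [-1.3, 24.2, 79.2, -0.1, 75.5, 6.2] p [0.5455, 0.1046, 0.1815] F [5.0, -1.4, 22.8] grip -0.00013503261312491395 10.965690904995427
rack x,y,z -0.0096 -0.0711 0.1815
[(np.float64(0.04), np.float64(0.033), np.float64(0.037), np.float64(0.039)), (np.float64(0.05), np.float64(0.031), np.float64(0.035), np.float64(0.041)), (np.float64(0.06), np.float64(0.026), np.float64(0.03), np.float64(0.034)), (np.float64(0.07), np.float64(0.024), np.float64(0.027), np.float64(0.031)), (np.float64(0.08), np.float64(0.02), np.float64(0.024), np.float64(0.027)), (np.float64(0.09), np.float64(0.015), np.float64(0.019), np.float64(0.023)), (np.float64(0.1), np.float64(0.011), np.float64(0.015), np.float64(0.019)), (np.float64(0.11), np.float64(0.005), np.float64(0.01), np.float64(0.014)), (np.float64(0.12), np.float64(0.0), np.float64(0.006), np.float64(0.01)), (np.float64(0.13), np.float64(-0.001), np.float64(0.003), np.float64(0.006)), (np.float64(0.14), np.float64(-0.006), np.float64(-0.001), np.float64(0.003)), (np.float64(0.15), np.float64(-0.008), np.float64(-0.004), np.float64(-0.0)), (np.float64(0.16), np.float64(-0.091), np.float64(-0.009), np.float64(-0.005)), (np.float64(0.17), np.float64(-0.073), np.float64(-0.013), np.float64(-0.009)), (np.float64(0.18), np.float64(-0.05), np.float64(-0.017), np.float64(-0.004))]
```

{"api": "step_arm", "payload": {
  "targets": [
    [[0,-0.012,0.0],[0,0,0]],
    [[0,-0.024,0.0],[0,0,0]],
    [[0,-0.036,0.0],[0,0,0]],
    [[0,-0.048,0.0],[0,0,0]],
    [[0,-0.06,0.0],[0,0,0]],
    [[0,-0.072,0.0],[0,0,0]],
    [[0,-0.084,0],[0,0,0]]
  ]
}}

```text
time_s: 5.08
position: [0.5215, 0.108, 0.1832]
tool_rot: [[0.13, 0.991, 0.025], [0.992, -0.13, -0.001], [0.002, 0.025, -1.0]]
ft_force: [2.8, -0.4, 34.0]
grip_width: -0.0
gripper_force: 16.9
```

Run:
```python
from h import *
log();rackpos();back()
```

```text
t 5.08 q [-1.0, 21.8, 82.8, -0.1, 74.0, 6.5] p [0.5215, 0.108, 0.1832] F [2.8, -0.4, 34.0] grip -4.8191595775764036e-05 16.93925102474168
rack x,y,z -0.0339 -0.071 0.1832
[(np.float64(0.05), np.float64(0.03), np.float64(0.032), np.float64(0.035)), (np.float64(0.06), np.float64(0.025), np.float64(0.03), np.float64(0.035)), (np.float64(0.07), np.float64(0.019), np.float64(0.024), np.float64(0.027)), (np.float64(0.08), np.float64(0.014), np.float64(0.019), np.float64(0.022)), (np.float64(0.09), np.float64(0.007), np.float64(0.012), np.float64(0.018)), (np.float64(0.1), np.float64(0.001), np.float64(0.007), np.float64(0.012)), (np.float64(0.11), np.float64(-0.003), np.float64(0.001), np.float64(0.007)), (np.float64(0.12), np.float64(-0.011), np.float64(-0.004), np.float64(0.001)), (np.float64(0.13), np.float64(-0.016), np.float64(-0.01), np.float64(-0.006)), (np.float64(0.14), np.float64(-0.022), np.float64(-0.015), np.float64(-0.011)), (np.float64(0.15), np.float64(-0.046), np.float64(-0.022), np.float64(-0.016)), (np.float64(0.16), np.float64(-0.092), np.float64(-0.028), np.float64(-0.024)), (np.float64(0.17), np.float64(-0.05), np.float64(-0.034), np.float64(-0.029)), (np.float64(0.18), np.float64(-0.063), np.float64(-0.036), np.float64(-0.03))]
```

{"api": "step_arm", "payload": {
  "targets": [
    [[0,-0.012,-0.01],[0,0,0]],
    [[0,-0.024,-0.015],[0,0,0]],
    [[0,-0.036,-0.02],[0,0,0]],
    [[0,-0.048,-0.02],[0,0,0]],
    [[0,-0.06,-0.02],[0,0,0]],
    [[0,-0.072,-0.02],[0,0,0]],
    [[0,-0.084,-0.02],[0,0,0]],
    [[0,-0.084,-0.02],[0,0,0]]
  ]
}}

```text
time_s: 5.8
position: [0.4922, 0.1113, 0.1828]
tool_rot: [[0.13, 0.991, 0.008], [0.992, -0.13, -0.001], [-0.0, 0.008, -1.0]]
ft_force: [-0.0, 0.2, 0.8]
grip_width: -0.0002
gripper_force: 0.0
```

Run:
```python
from h import *
log();rackpos();back()
```

```text
t 5.8 q [-0.7, 19.6, 86.4, -0.1, 73.5, 6.8] p [0.4922, 0.1113, 0.1828] F [-0.0, 0.2, 0.8] grip -0.00015596709113487706 0.0
rack x,y,z -0.0634 -0.0715 0.1828
[(np.float64(0.07), np.float64(0.016), np.float64(0.022), np.float64(0.024)), (np.float64(0.08), np.float64(0.009), np.float64(0.016), np.float64(0.024)), (np.float64(0.09), np.float64(-0.001), np.float64(0.006), np.float64(0.014)), (np.float64(0.1), np.float64(-0.012), np.float64(-0.004), np.float64(0.004)), (np.float64(0.11), np.float64(-0.023), np.float64(-0.014), np.float64(-0.007)), (np.float64(0.12), np.float64(-0.03), np.float64(-0.024), np.float64(-0.016)), (np.float64(0.13), np.float64(-0.039), np.float64(-0.033), np.float64(-0.026)), (np.float64(0.14), np.float64(-0.049), np.float64(-0.043), np.float64(-0.035)), (np.float64(0.15), np.float64(-0.061), np.float64(-0.054), np.float64(-0.044)), (np.float64(0.16), np.float64(-0.07), np.float64(-0.062), np.float64(-0.056)), (np.float64(0.17), np.float64(-0.075), np.float64(-0.071), np.float64(-0.066)), (np.float64(0.18), np.float64(-0.087), np.float64(-0.082), np.float64(-0.061))]
```

{"api": "step_arm", "payload": {
  "targets": [
    [[0,0.02,-0.1],[0,0,0]],
    [[0,0.02,-0.2],[0,0,0]],
    [[0,0.02,-0.3],[0,0,0]],
    [[0,0.02,-0.4],[0,0,0]],
    [[0,0.02,-0.4],[0,0,0]],
    [[0,0.02,-0.4],[0,0,0]]
  ],
  "jaw": 85
}}

```text
time_s: 6.35
position: [0.4983, 0.1106, 0.3042]
tool_rot: [[0.13, 0.991, 0.012], [0.992, -0.13, -0.001], [0.0, 0.012, -1.0]]
ft_force: [0.4, 0.3, -0.4]
grip_width: 0.0722
gripper_force: 0.0
```

Run:
```python
from h import *
log();rackpos();back()
i,P,c=cam("top");hsv=cv2.cvtColor(i,cv2.COLOR_RGB2HSV)
for n in("top","wrist"):
    i,P,c=cam(n);hsv=cv2.cvtColor(i,cv2.COLOR_RGB2HSV)
    if n=="wrist": save("pics/w2.png",i)
    m=((hsv[...,0]<8)|(hsv[...,0]>172))&(hsv[...,1]>140)&(hsv[...,2]>60)&(P[...,0]>.3)&(P[...,0]<.62)&(P[...,1]>.03)&(P[...,1]<.2)&(P[...,2]>.03)
    q=P[m]-RC; q=np.column_stack([q@RX,q@RY,q[:,2]])
    if len(q)<10: print(n,len(q)); continue
    print(n,len(q),"x",np.percentile(q[:,0],[1,50,99]),"z",np.percentile(q[:,2],[1,50,99]),"y",np.percentile(q[:,1],[1,50,99]))
# regrasp poses
th=np.radians(44.5); n_=np.array([np.cos(th),0,np.sin(th)]); u=np.array([-np.sin(th),0,np.cos(th)])
B=np.column_stack([RX,RY,Z]); u=B@u
RG=np.column_stack([np.cross(RY,-u),RY,-u]); tip=rk(-.086,.1174)
print(np.linalg.det(RG)); pre=tip+.12*u; o=env.observe()
R0=o["tool_rot"]; go(pre,RG); go(tip,RG,p0=pre,R0=RG)
w=Ro.from_matrix(R0.T@RG).as_rotvec(); print(np.degrees(w))
R1=R0@Ro.from_euler('z',90,degrees=True).as_matrix(); go(pre+.05*Z,R1); go(pre,RG,p0=pre+.05*Z,R0=R1)
```

```text
t 6.35 q [-0.8, 14.9, 72.5, -0.1, 91.8, 6.7] p [0.4983, 0.1106, 0.3042] F [0.4, 0.3, -0.4] grip 0.07218985628635981 0.0
rack x,y,z -0.0573 -0.0714 0.3042
[(np.float64(0.07), np.float64(0.018), np.float64(0.022), np.float64(0.025)), (np.float64(0.08), np.float64(0.01), np.float64(0.016), np.float64(0.024)), (np.float64(0.09), np.float64(-0.004), np.float64(0.007), np.float64(0.014)), (np.float64(0.1), np.float64(-0.009), np.float64(-0.004), np.float64(0.003)), (np.float64(0.11), np.float64(-0.021), np.float64(-0.013), np.float64(-0.005)), (np.float64(0.12), np.float64(-0.03), np.float64(-0.024), np.float64(-0.015)), (np.float64(0.13), np.float64(-0.04), np.float64(-0.034), np.float64(-0.027)), (np.float64(0.14), np.float64(-0.051), np.float64(-0.042), np.float64(-0.036)), (np.float64(0.15), np.float64(-0.062), np.float64(-0.052), np.float64(-0.044)), (np.float64(0.16), np.float64(-0.069), np.float64(-0.061), np.float64(-0.055)), (np.float64(0.17), np.float64(-0.078), np.float64(-0.071), np.float64(-0.065)), (np.float64(0.18), np.float64(-0.088), np.float64(-0.082), np.float64(-0.075))]
top 69 x [-0.14587484 -0.11603499 -0.08081183] z [0.08361859 0.14692575 0.28931464] y [-0.10701499 -0.09169845 -0.08964681]
wrist 3095 x [-0.1502942  -0.10958908 -0.08064921] z [0.06049702 0.15988572 0.18459289] y [-0.09271874 -0.07297045 -0.05710398]
0.9999999999999999
shift [-0.0072, -0.3758, 0.3268] turn [-0.7657, -0.7667, -1.889] rows>= 13.7
shift [-0.0, 0.0, 0.4] turn [0.0, 0.0, 0.0] rows>= 2.9
[-34.45511025 -34.50147124 -85.00516741]
shift [-0.0073, -0.3747, 0.1601] turn [0.0, 0.0, 2.0] rows>= 12.6
shift [-0.0011, -0.0001, 0.1667] turn [-1.5011, -0.001, -3.7049] rows>= 25.1
```

View pics/w2.png

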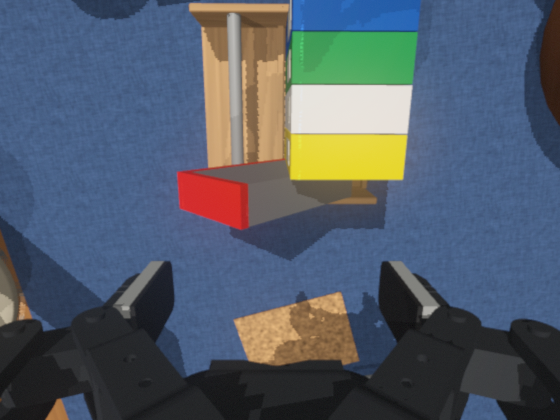

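The wrist view shows the red case leaning on the rail with its red top end at (213,200), about 45° over, and the neighbours standing. Next I turn the tool to grasp along the case's axis.

{"api": "step_arm", "payload": {
  "targets": [
    [[0,-0.05,0.0],[-0.055,-0.055,-0.135]],
    [[0,-0.1,0.0],[-0.11,-0.11,-0.27]],
    [[0,-0.15,0.0],[-0.16,-0.16,-0.4]],
    [[0,-0.2,0.0],[-0.22,-0.22,-0.54]],
    [[0,-0.25,0.0],[-0.27,-0.27,-0.67]],
    [[0,-0.3,0.0],[-0.33,-0.33,-0.8]],
    [[0,-0.35,0.0],[-0.38,-0.38,-0.94]],
    [[0,-0.376,0.0],[-0.38,-0.38,-0.94]],
    [[0,-0.376,0.0],[-0.38,-0.38,-0.94]]
  ],
  "jaw": 85
}}

```text
time_s: 7.3
position: [0.3844, 0.1256, 0.3016]
tool_rot: [[-0.51, 0.785, 0.351], [0.775, 0.596, -0.207], [-0.372, 0.166, -0.913]]
ft_force: [0.6, 0.5, -0.1]
grip_width: 0.0852
gripper_force: 0.0
```

```bash
cat >> h.py <<'E'
th=np.radians(44.5); _B=np.column_stack([RX,RY,Z]); u=_B@np.array([-np.sin(th),0,np.cos(th)])
RG=np.column_stack([np.cross(RY,-u),RY,-u])
E
python3 - <<'E'
from h import *
log(); tip=rk(-.085,.117); go(tip+.12*u,RG)
E
```

```text
t 7.3 q [11.4, -1.9, 96.4, -17.1, 68.1, -20.0] p [0.3844, 0.1256, 0.3016] F [0.6, 0.5, -0.1] grip 0.0852348801561709 0.0
shift [0.1111, -0.0533, 0.3066] turn [-0.3835, -0.386, -0.9512] rows>= 6.9
```

{"api": "step_arm", "payload": {
  "targets": [
    [[0,0,0.0],[-0.055,-0.055,-0.135]],
    [[0,0,0.0],[-0.11,-0.11,-0.27]],
    [[0,0,0.0],[-0.16,-0.16,-0.4]],
    [[0,0,0.0],[-0.22,-0.22,-0.54]],
    [[0,0,0.0],[-0.27,-0.27,-0.67]],
    [[0.03,-0.01,0.08],[-0.33,-0.33,-0.8]],
    [[0.06,-0.03,0.15],[-0.384,-0.386,-0.95]],
    [[0.09,-0.04,0.23],[-0.384,-0.386,-0.95]],
    [[0.111,-0.053,0.307],[-0.384,-0.386,-0.95]],
    [[0.111,-0.053,0.307],[-0.384,-0.386,-0.95]]
  ]
}}

```text
time_s: 8.13
position: [0.3886, 0.1213, 0.1989]
tool_rot: [[-0.711, 0.136, 0.69], [0.097, 0.991, -0.095], [-0.696, -0.001, -0.718]]
ft_force: [-0.1, 0.1, 0.5]
grip_width: 0.085
gripper_force: 0.0
```

Run:
```python
from h import *
log(); tip=rk(-.085,.117); go(tip+.12*u,RG); go(tip,RG); rackpos()
i,P,c=cam("wrist"); save("pics/w3.png",i)
```

```text
t 8.13 q [7.4, -0.3, 124.8, -40.9, 16.3, -39.2] p [0.3886, 0.1213, 0.1989] F [-0.1, 0.1, 0.5] grip 0.08498194521549811 0.0
shift [-0.0046, 0.0044, -0.0127] turn [-0.0042, -0.0082, -0.0027] rows>= 0.1
shift [-0.0072, 0.0057, 0.3873] turn [-0.0042, -0.0082, -0.0027] rows>= 2.8
rack x,y,z -0.1675 -0.0753 0.1989
```

View pics/w3.png

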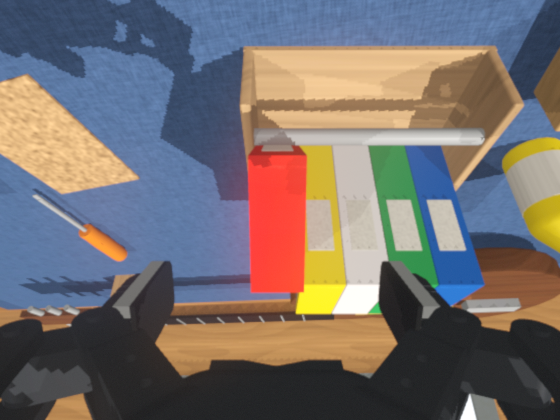

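The wrist view shows the red top end at (277,220), centred between the fingers at 165 and 390. I advance along the axis.

{"api": "step_arm", "payload": {
  "targets": [
    [[-0.005,0.003,0.07],[0,-0.008,0]],
    [[-0.007,0.006,0.15],[0,-0.008,0]],
    [[-0.007,0.006,0.23],[0,-0.008,0]],
    [[-0.007,0.006,0.31],[0,-0.008,0]],
    [[-0.007,0.006,0.387],[0,-0.008,0]],
    [[-0.007,0.006,0.387],[0,-0.008,0]],
    [[-0.007,0.006,0.387],[0,-0.008,0]]
  ]
}}

```text
time_s: 8.77
position: [0.4773, 0.1208, 0.1404]
tool_rot: [[-0.714, 0.143, 0.685], [0.096, 0.99, -0.107], [-0.693, -0.01, -0.721]]
ft_force: [-0.4, 0.1, 0.0]
grip_width: 0.085
gripper_force: 0.0
```

Run:
```python
from h import *
log(); rackpos(); tip=rk(-.085,.117); go(tip,RG)
```

```text
t 8.77 q [5.7, 15.3, 120.2, -81.2, 10.2, 0.8] p [0.4773, 0.1208, 0.1404] F [-0.4, 0.1, 0.0] grip 0.08497425469305066 0.0
rack x,y,z -0.0795 -0.064 0.1404
shift [0.0674, -0.0326, 0.0439] turn [-0.0194, -0.0135, -0.001] rows>= 0.6
```

The arm is at its wrist limits at 45°, so I back out and grasp with a steeper tool.

{"api": "step_arm", "payload": {
  "targets": [
    [[0,0,-0.07],[0,0,0]],
    [[0,0,-0.15],[0,0,0]],
    [[0,0,-0.23],[0,0,0]],
    [[0,0,-0.31],[0,0,0]],
    [[0,0,-0.387],[0,0,0]],
    [[0,0,-0.45],[0,0.12,0]],
    [[0,0,-0.5],[0,0.25,0]],
    [[0,0,-0.5],[0,0.38,0]],
    [[0,0,-0.5],[0,0.49,0]],
    [[0,0,-0.5],[0,0.49,0]]
  ]
}}

```text
time_s: 9.6
position: [0.3742, 0.1376, 0.2506]
tool_rot: [[-0.92, 0.14, 0.367], [0.128, 0.99, -0.058], [-0.371, -0.006, -0.928]]
ft_force: [-0.0, -0.0, 0.6]
grip_width: 0.0851
gripper_force: 0.0
```

```bash
cat >> h.py <<'E'
def tl(deg,yaw=None):  # tool tilted deg from down, pointing along RX; y=RY
    t=np.radians(deg); z=np.sin(t)*RX-np.cos(t)*Z; return np.column_stack([np.cross(RY,z),RY,z])
E
python3 - <<'E'
from h import *
log(); rackpos(); R=tl(23); tip=rk(-.093,.117,-.0745); pre=tip-.1*R[:,2]; go(pre,R); go(tip,R,p0=pre,R0=R)
E
```

```text
t 9.6 q [6.9, -2.5, 105.1, -7.0, 56.6, -72.3] p [0.3742, 0.1376, 0.2506] F [-0.0, -0.0, 0.6] grip 0.08514766329228113 0.0
rack x,y,z -0.1838 -0.0611 0.2506
shift [-0.1089, -0.0426, 0.193] turn [-0.0109, -0.0267, -0.006] rows>= 1.6
shift [0.0, 0.0, 0.3333] turn [0.0, 0.0, 0.0] rows>= 2.4
```

Reach is good now (q5=57).

{"api": "step_arm", "payload": {
  "targets": [
    [[-0.055,-0.02,0.09],[-0.011,-0.027,-0.006]],
    [[-0.109,-0.043,0.19],[-0.011,-0.027,-0.006]],
    [[-0.109,-0.043,0.19],[-0.011,-0.027,-0.006]],
    [[-0.109,-0.043,0.25],[-0.011,-0.027,-0.006]],
    [[-0.109,-0.043,0.32],[-0.011,-0.027,-0.006]],
    [[-0.109,-0.043,0.39],[-0.011,-0.027,-0.006]],
    [[-0.109,-0.043,0.46],[-0.011,-0.027,-0.006]],
    [[-0.109,-0.043,0.5],[-0.011,-0.027,-0.006]],
    [[-0.109,-0.043,0.5],[-0.011,-0.027,-0.006]]
  ]
}}

```text
time_s: 10.35
position: [0.4544, 0.1114, 0.1192]
tool_rot: [[-0.914, 0.133, 0.383], [0.121, 0.991, -0.055], [-0.387, -0.003, -0.922]]
ft_force: [-0.3, 0.5, -0.4]
grip_width: 0.085
gripper_force: 0.0
```

Run:
```python
from h import *
log(); rackpos(); R=tl(23); go(rk(-.093,.117,-.0745),R)
```

```text
t 10.35 q [1.3, 15.0, 111.7, -7.0, 31.0, -75.8] p [0.4544, 0.1114, 0.1192] F [-0.3, 0.5, -0.4] grip 0.08501607051170824 0.0
rack x,y,z -0.1009 -0.0765 0.1192
shift [-0.0213, 0.0066, 0.0168] turn [-0.0043, -0.0053, 0.001] rows>= 0.2
```

{"api": "step_arm", "payload": {
  "targets": [
    [[-0.021,0.007,0.012],[0,0,0]],
    [[-0.021,0.007,0.012],[0,0,0]]
  ]
}}

```text
time_s: 10.52
position: [0.4641, 0.1126, 0.121]
tool_rot: [[-0.912, 0.133, 0.388], [0.121, 0.991, -0.054], [-0.392, -0.003, -0.92]]
ft_force: [-0.9, 0.5, -0.3]
grip_width: 0.0851
gripper_force: 0.0
```

{"api": "step_arm", "payload": {
  "targets": [
    [[0,0,0],[0,0,0]],
    [[0,0,0],[0,0,0]],
    [[0,0,0],[0,0,0]],
    [[0,0,0],[0,0,0]],
    [[0,0,0],[0,0,0]],
    [[0,0,0],[0,0,0]],
    [[0,0,0],[0,0,0]],
    [[0,0,0],[0,0,0]]
  ],
  "jaw": 20,
  "grip_force": 70
}}

```text
time_s: 11.18
position: [0.4631, 0.1122, 0.1201]
tool_rot: [[-0.913, 0.134, 0.386], [0.122, 0.991, -0.055], [-0.39, -0.003, -0.921]]
ft_force: [-3.9, 0.7, 6.6]
grip_width: 0.0351
gripper_force: 69.2
```

Run:
```python
from h import *
log(); rackpos()
# lift: straight along case axis mostly up
o=env.observe(); p=o["position"]
go(p+.03*u+.02*Z); go(p+.08*u+.12*Z)
```

```text
t 11.18 q [1.4, 15.6, 110.6, -7.1, 31.4, -75.7] p [0.4631, 0.1122, 0.1201] F [-3.9, 0.7, 6.6] grip 0.03511956928197552 69.21120643615723
rack x,y,z -0.0924 -0.0745 0.1201
shift [0.0108, -0.0005, -0.1544] turn [0.0, 0.0, 0.0] rows>= 1.1
shift [-0.0578, -0.002, -0.6164] turn [0.0, 0.0, 0.0] rows>= 4.5
```

{"api": "step_arm", "payload": {
  "targets": [
    [[0,0,-0.03],[0,0,0]],
    [[0,0,-0.07],[0,0,0]],
    [[0,0,-0.12],[0,0,0]],
    [[0,0,-0.17],[0,0,0]],
    [[0,0,-0.23],[0,0,0]],
    [[0,0,-0.29],[0,0,0]],
    [[0,0,-0.36],[0,0,0]],
    [[0,0,-0.43],[0,0,0]],
    [[0,0,-0.5],[0,0,0]],
    [[0,0,-0.5],[0,0,0]]
  ]
}}

```text
time_s: 12.02
position: [0.4047, 0.1207, 0.2609]
tool_rot: [[-0.912, 0.133, 0.389], [0.121, 0.991, -0.054], [-0.393, -0.002, -0.92]]
ft_force: [0.2, 0.4, -3.2]
grip_width: 0.0351
gripper_force: 70.9
```

Run:
```python
from h import *
log(); rackpos()
i,P,c=cam("scene"); save("pics/s4.png",cv2.resize(i[80:290,190:440],None,fx=3,fy=2.8))
```

```text
t 12.02 q [3.2, -1.3, 102.6, -5.2, 56.1, -77.1] p [0.4047, 0.1207, 0.2609] F [0.2, 0.4, -3.2] grip 0.0351012067876752 70.92117547988892
rack x,y,z -0.1514 -0.0738 0.2609
```

View pics/s4.png

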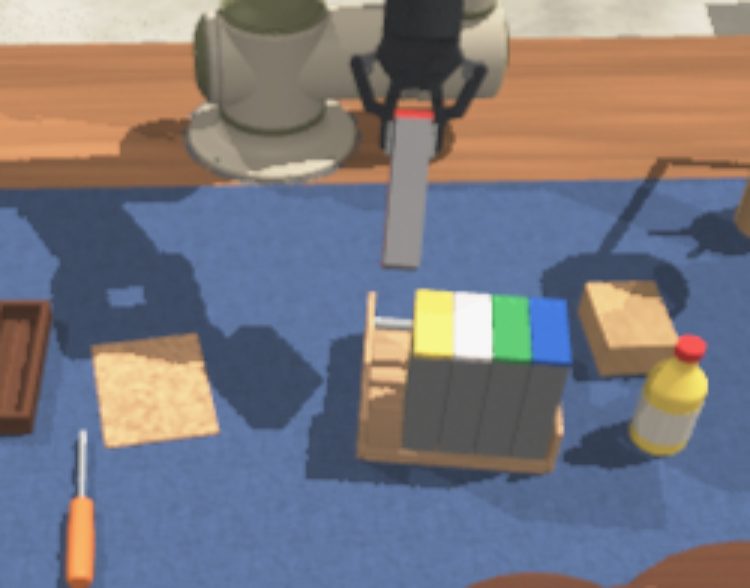

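The case is held clear of the rack, with its back face from (318,122) to (333,175) in scene pixels, and the others still stand. Now I measure its pose in the tool.

```bash
cat >> h.py <<'E'
def faceplane(box):
    i,P,c=cam("scene"); x0,y0,x1,y1=box; q=P[y0:y1,x0:x1].reshape(-1,3); q=q[np.isfinite(q[:,0])]
    best=None; rng=np.random.default_rng(0)
    for _ in range(200):
        a,b,d=q[rng.choice(len(q),3,False)]; n=np.cross(b-a,d-a); n/=np.linalg.norm(n)+1e-12
        k=abs((q-a)@n)<.003
        if best is None or k.sum()>best.sum(): best=k
    s=q[best]; c0=s.mean(0); n=np.linalg.svd(s-c0,full_matrices=0)[2][2]; n*=np.sign(n[0]); return n,s
E
python3 - <<'E'
from h import *
n,s=faceplane((314,116,338,180)); o=env.observe(); R=o["tool_rot"]; p=o["position"]
print(len(s),"n",n.round(3),"tilt",np.degrees(np.arcsin(n[2])).round(2))
ax=np.array([0,0,1])-n[2]*n; ax/=np.linalg.norm(ax); yy=np.cross(ax,n)
print("axis up",ax.round(3),"yaw of n",np.degrees(np.arctan2(n[1],n[0])).round(1))
print("along axis rel tcp",np.percentile((s-p)@ax,[0,1,50,99,100]).round(4),"n offset",((s-p)@n).mean().round(4),"y",np.percentile((s-p)@R[:,1],[1,50,99]).round(4))
print("n in tool",(R.T@n).round(3))
E
```

```text
471 n [ 0.711 -0.106  0.695] tilt 44.03
axis up [-0.688  0.102  0.719] yaw of n -8.4
along axis rel tcp [-0.1163 -0.1148 -0.0412  0.04    0.0424] n offset 0.0514 y [-0.0168  0.0005  0.0171]
n in tool [-0.932 -0.012 -0.361]
```

```bash
cat > k.py <<'E'
from h import *
import json
from scipy.optimize import least_squares
ry=lambda d:Ro.from_euler('y',d,degrees=True).as_matrix(); rz=lambda d:Ro.from_euler('z',d,degrees=True).as_matrix()
D=[json.loads(l) for l in open("log.txt")]
def blocks(q): 
    A=rz(q[0]); F=A@ry(q[1]+q[2]); W=F@rz(q[3])@ry(q[4]); return A,A@ry(q[1]),F,W
Cs=[Ro.from_matrix((blocks(q)[3]@rz(q[5])).T@np.array(R)) for q,p,R in D]
C=Ro.concatenate(Cs).mean(); CE=max(np.degrees((C.inv()*c).magnitude()) for c in Cs)
M=lambda q:(lambda A,B,F,W:np.column_stack([A,B[:,[0,2]],F[:,[0,2]],W]))(*blocks(q))
sol=np.linalg.lstsq(np.vstack([M(q) for q,_,_ in D]),np.hstack([p for _,p,_ in D]),rcond=1e-6)[0]
def fk(q): return M(q)@sol, blocks(q)[3]@rz(q[5])@C.as_matrix()
lo=np.array([-178,-50.7,12.7,-81.4,10,-165.2]); hi=np.array([178,133.3,142.1,261.4,163.1,165.2])
def ik(p,R,q0=None):
    best=None
    rng=np.random.default_rng(1)
    for k in range(1 if q0 is not None else 12):
        s=np.clip(q0,lo+.1,hi-.1) if q0 is not None else lo+(hi-lo)*rng.uniform(.25,.75,6)
        r=least_squares(lambda q:np.r_[(fk(q)[0]-p)*10,Ro.from_matrix(fk(q)[1].T@R).as_rotvec()*2],s,bounds=(lo,hi))
        if best is None or r.cost<best.cost: best=r
    return best.x,np.sqrt(2*best.cost)
E
python3 - <<'E'
from k import *
print(len(D),"C",C.as_matrix().round(2).tolist(),CE,"sol",sol.round(3), "err mm",[round(1e3*np.linalg.norm(fk(q)[0]-p),1) for q,p,_ in D])
E
```

```text
16 C [[0.0, -1.0, 0.0], [1.0, 0.0, 0.0], [-0.0, 0.0, 1.0]] 5.0176619885789756e-14 sol [-0.     0.117  0.13   0.     0.537  0.103  0.351 -0.     0.     0.258] err mm [np.float64(0.0), np.float64(0.0), np.float64(0.0), np.float64(0.0), np.float64(0.0), np.float64(0.0), np.float64(0.0), np.float64(0.0), np.float64(0.0), np.float64(0.0), np.float64(0.0), np.float64(0.0), np.float64(0.0), np.float64(0.0), np.float64(0.0), np.float64(0.0)]
```

```bash
cat > plan.py <<'E'
from k import *
ce=np.array([np.cos(np.radians(-1.6)),np.sin(np.radians(-1.6)),0])
MAT=np.array([.497,-.148,.003]); CR=np.array([.468,-.300,0])
def stand(psi,foot=MAT):   # grasp 1 tool pose for upright case
    n=np.array([np.cos(psi),np.sin(psi),0]); t=-.361*n-.932*Z; y=np.cross(Z,n); 
    p=foot-.0054*n+.117*Z; return p,np.column_stack([np.cross(y,t),y,t])
def grasp2(psi,phi,sy=1,foot=MAT,ins=.026,h=.085):
    n=np.array([np.cos(psi),np.sin(psi),0]); t=np.cos(phi)*n-np.sin(phi)*Z; y=sy*np.cross(Z,n)
    return foot+(-.046+ins)*n+h*Z+.019*t,np.column_stack([np.cross(y,t),y,t])
def lay(phi,se,sy=1,ins=.026,h=.085,up=0):
    e=se*ce; n=-Z; t=np.cos(phi)*n-np.sin(phi)*e; y=sy*np.cross(e,n)
    c=CR+(.052+up)*Z; return c+(-.046+ins)*n+(h-.08)*e+.019*t,np.column_stack([np.cross(y,t),y,t])
mg=lambda q:np.minimum(q-lo,hi-q).min()
E
python3 - <<'E'
from plan import *
fin={}
for phi in(15,25,35):
  for se in(1,-1):
    for sy in(1,-1):
      q,e=ik(*lay(np.radians(phi),se,sy)); fin[phi,se,sy]=q; print("lay",phi,se,sy,q.round(0),round(e,4))
for psi in(-60,-30,-8,20,50,90,-100,140):
  for phi in(15,25,35):
    for sy in(1,-1):
      q,e=ik(*grasp2(np.radians(psi),np.radians(phi),sy))
      if e<1e-3: print("g2",psi,phi,sy,q.round(0),"margin",mg(q).round(0))
  q,e=ik(*stand(np.radians(psi))); print("stand",psi,q.round(0),round(e,4))
E
```

```text
lay 15 1 1 [ -40.   38.   78.  -10.   76. -125.] 0.0
lay 15 1 -1 [-40.  38.  78. -10.  76.  55.] 0.0
lay 15 -1 1 [-50.  30.  97.  16.  44.  31.] 0.0
lay 15 -1 -1 [ -50.   30.   97.   16.   44. -149.] 0.0
lay 25 1 1 [ -38.   42.   72.  -15.   86. -123.] 0.0
lay 25 1 -1 [-38.  42.  72. -15.  86.  57.] 0.0
lay 25 -1 1 [-54.  29. 103.  34.  37.  12.] 0.0
lay 25 -1 -1 [ -53.   29.  102.   32.   37. -165.] 0.0316
lay 35 1 1 [ -36.   46.   67.  -19.   96. -122.] 0.0
lay 35 1 -1 [-36.  46.  67. -19.  96.  58.] 0.0
lay 35 -1 1 [-58.  30. 108.  57.  35. -12.] 0.0
lay 35 -1 -1 [-58.  30. 109.  59.  34. 165.] 0.0298
g2 -60 15 1 [ -8.  44. 122. 236.  67.  78.] margin 20.0
g2 -60 15 -1 [  -8.   44.  122.  236.   67. -102.] margin 20.0
g2 -60 25 1 [ -9.  38. 120. 242.  53.  69.] margin 20.0
g2 -60 25 -1 [  -9.   38.  120.  242.   53. -111.] margin 20.0
g2 -60 35 1 [-12.  33. 118. 252.  40.  55.] margin 9.0
g2 -60 35 -1 [ -12.   33.  118.  252.   40. -125.] margin 9.0
stand -60 [-34.  32.  80.   9.  88. -66.] 0.0
g2 -30 15 1 [-29.  49. 139. 181.  83.  90.] margin 3.0
g2 -30 15 -1 [-29.  49. 139. 181
[... 1915 characters left out ...]
4.   83. -128.] margin 7.0
g2 -100 25 1 [ -4.  44.  94. -68.  76.  46.] margin 13.0
g2 -100 25 -1 [  -4.   44.   94.  -68.   76. -134.] margin 13.0
g2 -100 35 1 [ -6.  40.  94. -61.  69.  40.] margin 21.0
g2 -100 35 -1 [  -6.   40.   94.  -61.   69. -140.] margin 21.0
stand -100 [-39.  28.  88.  19.  76. -35.] 0.0
g2 140 15 1 [-33.  61.  54.  10. 140. 100.] margin 23.0
g2 140 15 -1 [-33.  61.  54.  10. 140. -80.] margin 23.0
g2 140 25 1 [-33.  57.  56.   8. 131.  99.] margin 32.0
g2 140 25 -1 [-33.  57.  56.   8. 131. -81.] margin 32.0
g2 140 35 1 [-33.  53.  60.   7. 122.  98.] margin 41.0
g2 140 35 -1 [-33.  53.  60.   7. 122. -82.] margin 41.0
stand 140 [-28.  20. 103.  -7.  37. 108.] 0.0
```

Run:
```python
from plan import *
psi=np.radians(45); p,R=stand(psi); o=env.observe(); q=o["q"]
print(p); up=p+.12*Z
R0=o["tool_rot"]; p0=o["position"]
w=Ro.from_matrix(R0.T@R).as_rotvec(); print(np.degrees(w))
for f in(.25,.5,.75,1): 
    Rm=R0@Ro.from_rotvec(w*f).as_matrix(); q,e=ik(p0+(up-p0)*f,Rm,q); print(q.round(0),round(e,4))
Rm=R0@Ro.from_rotvec(w*.5).as_matrix(); pm=(p0+up)/2; go(pm,Rm); go(up,R,p0=pm,R0=Rm)
```

```text
[ 0.49318162 -0.15181838  0.12      ]
[ -0.97109279  40.74446543 -53.89488768]
[  -8.    3.   97.   -1.   67. -104.] 0.0
[ -15.   10.   89.   -4.   78. -123.] 0.0
[ -19.   17.   81.  -11.   86. -139.] 0.0
[ -21.   24.   73.  -19.   92. -155.] 0.0
shift [-0.1786, -0.4298, 0.1083] turn [-0.0108, 0.4527, -0.5988] rows>= 4.7
shift [0.0068, -0.4722, 0.0729] turn [-0.0108, 0.4527, -0.5988] rows>= 4.7
```

{"api": "step_arm", "payload": {
  "targets": [
    [[-0.01,-0.03,0.0],[0,0.04,-0.05]],
    [[-0.04,-0.09,0.02],[0,0.09,-0.12]],
    [[-0.07,-0.16,0.04],[0,0.16,-0.2]],
    [[-0.1,-0.23,0.06],[0,0.23,-0.28]],
    [[-0.12,-0.3,0.075],[0,0.3,-0.36]],
    [[-0.15,-0.37,0.09],[0,0.37,-0.44]],
    [[-0.17,-0.42,0.1],[0,0.43,-0.51]],
    [[-0.179,-0.43,0.108],[0,0.45,-0.55]],
    [[-0.179,-0.43,0.108],[0,0.45,-0.55]]
  ]
}}

```text
time_s: 12.87
position: [0.4503, -0.017, 0.2469]
tool_rot: [[-0.959, -0.281, 0.041], [-0.284, 0.955, -0.084], [-0.016, -0.092, -0.996]]
ft_force: [0.5, 0.8, -4.2]
grip_width: 0.035
gripper_force: 71.2
```

Run:
```python
from plan import *
log(); p,R=stand(np.radians(40)); go(p+.1*Z,R)
```

```text
t 12.87 q [-14.9, 10.0, 88.9, -4.1, 77.6, -120.6] p [0.4503, -0.017, 0.2469] F [0.5, 0.8, -4.2] grip 0.03503747219256718 71.24932765960693
shift [-0.0075, -0.4598, 0.1326] turn [-0.0217, 0.4591, -0.5392] rows>= 4.5
```

{"api": "step_arm", "payload": {
  "targets": [
    [[0,-0.04,0.01],[0,0.04,-0.05]],
    [[0,-0.1,0.03],[0,0.1,-0.12]],
    [[0,-0.17,0.05],[0,0.17,-0.2]],
    [[0,-0.24,0.07],[-0.01,0.24,-0.28]],
    [[0,-0.31,0.09],[-0.01,0.31,-0.36]],
    [[0,-0.38,0.11],[-0.02,0.38,-0.45]],
    [[-0.0075,-0.44,0.13],[-0.022,0.44,-0.52]],
    [[-0.0075,-0.46,0.133],[-0.022,0.459,-0.539]],
    [[-0.0075,-0.46,0.133],[-0.022,0.459,-0.539]]
  ]
}}

```text
time_s: 13.62
position: [0.4926, -0.1505, 0.2207]
tool_rot: [[-0.715, -0.643, -0.274], [-0.599, 0.766, -0.231], [0.359, -0.001, -0.933]]
ft_force: [-0.4, 0.2, -4.0]
grip_width: 0.0351
gripper_force: 71.6
```

Run:
```python
from plan import *
log(); p,R=stand(np.radians(40)); go(p+.02*Z,R)
i,P,c=cam("scene"); save("pics/s5.png",cv2.resize(i[100:260,170:330],None,fx=3.7,fy=3.7))
```

```text
t 13.62 q [-21.0, 25.1, 73.8, -18.3, 91.6, -149.8] p [0.4926, -0.1505, 0.2207] F [-0.4, 0.2, -4.0] grip 0.03507320319460296 71.62557363510132
shift [-0.0952, -0.0028, 0.2516] turn [-0.0011, 0.003, -0.0009] rows>= 1.9
```

View pics/s5.png

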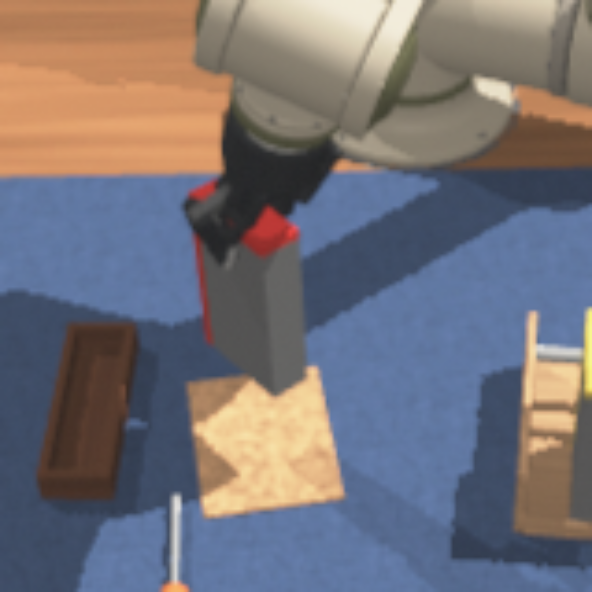

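The case hangs upright over the mat, with its back-face bottom corner at (275,390) in the crop. I check its tilt and then descend.

Run:
```python
from plan import *
for b in((245,174,252,200),(228,176,242,192)):
    n,s=faceplane(b); print(len(s),n.round(3),"tilt deg",np.degrees(np.arcsin(n[2])).round(1),"yaw",np.degrees(np.arctan2(n[1],n[0])).round(1))
i,P,c=cam("scene"); q=P[150:240,222:262].reshape(-1,3); q=q[(q[:,2]>.05)&(q[:,2]<.2)]; print("foot z",np.percentile(q[:,2],[0,.5,2,5]))
```

```text
180 [0.749 0.662 0.003] tilt deg 0.2 yaw 41.5
221 [ 0.639 -0.769 -0.005] tilt deg -0.3 yaw -50.3
foot z [0.1018445  0.10308646 0.10465802 0.10890886]
```

{"api": "step_arm", "payload": {
  "targets": [
    [[-0.015,0,0.04],[0,0,0]],
    [[-0.03,0,0.08],[0,0,0]],
    [[-0.045,0,0.12],[0,0,0]],
    [[-0.06,0,0.16],[0,0,0]],
    [[-0.075,0,0.2],[0,0,0]],
    [[-0.09,0,0.24],[0,0,0]],
    [[-0.095,-0.003,0.25],[0,0,0]],
    [[-0.095,-0.003,0.25],[0,0,0]]
  ]
}}

```text
time_s: 14.48
position: [0.4926, -0.1509, 0.1422]
tool_rot: [[-0.715, -0.643, -0.273], [-0.6, 0.766, -0.232], [0.358, -0.003, -0.934]]
ft_force: [0.1, -0.5, -4.1]
grip_width: 0.0354
gripper_force: 71.4
```

Run:
```python
from plan import *
log(); p,R=stand(np.radians(40)); go(p,R)
i,P,c=cam("scene"); q=P[150:270,222:262].reshape(-1,3); q=q[(q[:,2]>.008)&(q[:,2]<.2)&(abs(q[:,0]-.5)<.08)]; print("foot z",np.percentile(q[:,2],[0,.5,2,5]))
```

```text
t 14.48 q [-21.1, 29.3, 80.5, -18.6, 81.0, -146.4] p [0.4926, -0.1509, 0.1422] F [0.1, -0.5, -4.1] grip 0.03542574944631238 71.43054842948914
shift [-0.026, -0.0018, 0.0694] turn [-0.0033, 0.0039, -0.0005] rows>= 0.5
foot z [0.00804316 0.00819824 0.02214319 0.0297908 ]
```

{"api": "step_arm", "payload": {
  "targets": [
    [[-0.006,0,0.014],[0,0,0]],
    [[-0.011,0,0.028],[0,0,0]],
    [[-0.016,0,0.042],[0,0,0]],
    [[-0.02,0,0.052],[0,0,0]],
    [[-0.022,0,0.058],[0,0,0]],
    [[-0.024,0,0.063],[0,0,0]],
    [[-0.025,0,0.066],[0,0,0]],
    [[-0.025,0,0.066],[0,0,0]]
  ]
}}

```text
time_s: 15.2
position: [0.4931, -0.1513, 0.1228]
tool_rot: [[-0.716, -0.643, -0.272], [-0.599, 0.766, -0.233], [0.358, -0.004, -0.934]]
ft_force: [-0.5, 4.3, 10.2]
grip_width: 0.0349
gripper_force: 73.4
```

{"api": "step_arm", "payload": {
  "targets": [
    [[0.001,0,-0.003],[0,0,0]],
    [[0.001,0,-0.003],[0,0,0]],
    [[0.001,0,-0.003],[0,0,0]]
  ]
}}

```text
time_s: 15.45
position: [0.493, -0.1514, 0.1229]
tool_rot: [[-0.716, -0.643, -0.272], [-0.599, 0.766, -0.233], [0.358, -0.004, -0.934]]
ft_force: [-0.1, 3.5, 6.4]
grip_width: 0.0354
gripper_force: 72.9
```

{"api": "step_arm", "payload": {
  "targets": [
    [[0.001,0,0],[0,0,0]],
    [[0.001,0,0],[0,0,0]],
    [[0.001,0,0],[0,0,0]],
    [[0.001,0,0],[0,0,0]],
    [[0.001,0,0],[0,0,0]],
    [[0.001,0,0],[0,0,0]],
    [[0.001,0,0],[0,0,0]],
    [[0.001,0,0],[0,0,0]]
  ],
  "jaw": 85
}}

```text
time_s: 16.12
position: [0.4927, -0.1516, 0.1222]
tool_rot: [[-0.716, -0.643, -0.272], [-0.6, 0.766, -0.233], [0.358, -0.003, -0.934]]
ft_force: [0.9, -0.4, 0.1]
grip_width: 0.0849
gripper_force: 0.0
```

Run:
```python
from plan import *
log(); o=env.observe(); p,R=o["position"],o["tool_rot"]; q=o["q"]
psi=np.radians(40); phi=np.radians(20)
n,s=faceplane((236,190,256,232)); print(n.round(3))
# path: retreat along -tool z, then to pregrasp behind spine
foot=p+.0054*np.array([np.cos(psi),np.sin(psi),0]); foot[2]=.003
g,RG2=grasp2(psi,phi,-1,foot); pre=g-.11*RG2[:,2]; 
way=p-.16*R[:,2]+.02*Z
for (a,b) in((way,R),(pre+.08*Z,RG2),(pre,RG2),(g,RG2)):
    q,e=ik(a,b,q); print(np.round(a,3),q.round(0),round(e,4)); q2,e2=ik(a,b); print("   alt",q2.round(0),round(e2,4))
go(way)
w=Ro.from_matrix(R.T@RG2).as_rotvec(); print(np.degrees(w))
```

```text
t 16.12 q [-21.1, 30.6, 81.9, -18.8, 78.4, -145.6] p [0.4927, -0.1516, 0.1222] F [0.9, -0.4, 0.1] grip 0.08491039921077399 0.0
[ 0.792  0.61  -0.005]
[ 0.536 -0.114  0.292] [ -16.   27.   59.  -18.  105. -149.] 0.0
   alt [ -16.   27.   59.  -18.  105. -149.] 0.0
[ 0.416 -0.216  0.199] [ -22.    4.  121.  -81.   10. -165.] 3.1816
   alt [-74.  27. 108.  59.  92. -50.] 0.0
[ 0.416 -0.216  0.119] [ -22.   12.  121.  -81.   10. -165.] 3.2764
   alt [-74.  37. 111.  60.  85. -61.] 0.0
[ 0.495 -0.15   0.082] [ -14.   21.  115.  -81.   10. -165.] 2.9992
   alt [-60.  42. 112.  72.  76. -64.] 0.0
shift [0.0238, -0.0002, -0.5955] turn [0.0, 0.0, 0.0] rows>= 4.3
[ 128.3070159    -0.23379671 -126.08896753]
```

```bash
cat >> plan.py <<'E'
def jpath(q0,q1,N,show=True):
    p,R=fk(q0)
    for i in range(1,N+1):
        q=q0+(q1-q0)*i/N; a,b=fk(q); print(np.round(a,3),"tz",b[:,2].round(2),end=" "); go(a,b,p0=p,R0=R); p,R=a,b
E
python3 - <<'E'
from plan import *
o=env.observe(); p,R=o["position"],o["tool_rot"]
psi=np.radians(40); phi=np.radians(20); foot=p+.0054*np.array([np.cos(psi),np.sin(psi),0]); foot[2]=.003
g,RG2=grasp2(psi,phi,-1,foot); pre=g-.11*RG2[:,2]
qa,_=ik(p-.16*R[:,2]+.02*Z,R,o["q"]); qb,_=ik(pre+.08*Z,RG2); print(foot,g,pre)
jpath(qa,qb,4)
E
```

```text
[ 0.49687593 -0.1481865   0.003     ] [ 0.49523212 -0.14956582  0.08150162] [ 0.41604903 -0.21600833  0.11912383]
[ 0.481 -0.142  0.216] tz [-0.28  0.19 -0.94] shift [0.0957, 0.0494, 0.3081] turn [-0.5179, -0.1951, 0.7142] rows>= 5.7
[ 0.442 -0.149  0.18 ] tz [-0.08  0.57 -0.82] shift [0.0957, -0.0427, 0.1454] turn [-0.5783, -0.0862, 0.8088] rows>= 6.3
[ 0.426 -0.165  0.179] tz [ 0.3   0.74 -0.6 ] shift [0.0125, -0.0708, -0.0256] turn [-0.6193, 0.0489, 0.8613] rows>= 6.7
[ 0.416 -0.216  0.199] tz [ 0.72  0.6  -0.34] shift [-0.0568, 0.0089, -0.1762] turn [-0.6246, 0.2291, 0.8765] rows>= 6.9
```

{"api": "step_arm", "payload": {
  "targets": [
    [[0,0,-0.05],[0,0,0]],
    [[0,0,-0.12],[0,0,0]],
    [[0.0,0,-0.2],[0,0,0]],
    [[0.0,0,-0.3],[0,0,0]],
    [[0.01,0,-0.4],[0,0,0]],
    [[0.02,0,-0.5],[0,0,0]],
    [[0.024,0,-0.595],[0,0,0]],
    [[0.024,0,-0.595],[0,0,0]]
  ]
}}

```text
time_s: 16.83
position: [0.538, -0.1139, 0.2966]
tool_rot: [[-0.718, -0.644, -0.264], [-0.599, 0.765, -0.236], [0.353, -0.011, -0.935]]
ft_force: [-0.0, -0.1, 0.0]
grip_width: 0.0851
gripper_force: 0.0
```

Run:
```python
from plan import *
o=env.observe(); log(); q0=o["q"]; p,R=o["position"],o["tool_rot"]
RG2=grasp2(np.radians(40),np.radians(20),-1)[1]; qb,_=ik(np.array([.416,-.216,.199]),RG2); q=q0
W=[(.48,-.17,.33),(.42,-.22,.33),(.395,-.25,.28),(.416,-.216,.2)]
for i,w in enumerate(W,1):
    Rw=fk(q0+(qb-q0)*i/4)[1] if i<4 else RG2
    q,e=ik(np.array(w),Rw,q); print(q.round(0),round(e,4),end=" "); go(w,Rw,p0=p,R0=R); p,R=np.array(w),Rw
```

```text
t 16.83 q [-16.2, 26.4, 58.9, -18.1, 105.3, -149.3] p [0.538, -0.1139, 0.2966] F [-0.0, -0.1, 0.0] grip 0.08510127452037795 0.0
[ -33.   24.   57.    0.  118. -127.] 0.0 shift [0.2903, -0.0197, -0.0091] turn [-0.518, -0.1909, 0.7136] rows>= 5.7
[-52.  22.  65.  20. 122. -98.] 0.0 shift [0.2076, -0.1553, 0.024] turn [-0.578, -0.0832, 0.81] rows>= 6.3
[-67.  24.  81.  38. 113. -68.] 0.0 shift [-0.0518, -0.1861, 0.086] turn [-0.619, 0.0507, 0.8639] rows>= 6.7
[-74.  27. 108.  59.  92. -49.] 0.0 shift [-0.1305, -0.0422, 0.2646] turn [-0.6245, 0.2301, 0.8801] rows>= 6.9
```

{"api": "step_arm", "payload": {
  "targets": [
    [[0.04,0,0],[-0.07,-0.03,0.1]],
    [[0.08,0,0],[-0.14,-0.05,0.2]],
    [[0.13,0,0],[-0.22,-0.08,0.3]],
    [[0.17,-0.01,0],[-0.3,-0.11,0.41]],
    [[0.21,-0.01,0],[-0.37,-0.14,0.51]],
    [[0.25,-0.02,-0.01],[-0.45,-0.17,0.62]],
    [[0.29,-0.02,-0.01],[-0.52,-0.19,0.71]],
    [[0.29,-0.02,-0.01],[-0.52,-0.19,0.71]]
  ]
}}

```text
time_s: 17.5
position: [0.4776, -0.1728, 0.3256]
tool_rot: [[-0.958, -0.03, -0.286], [-0.088, 0.977, 0.195], [0.274, 0.213, -0.938]]
ft_force: [-0.2, -0.1, 0.0]
grip_width: 0.0849
gripper_force: 0.0
```

{"api": "step_arm", "payload": {
  "targets": [
    [[0.03,-0.02,0],[-0.08,-0.01,0.11]],
    [[0.06,-0.05,0],[-0.17,-0.02,0.23]],
    [[0.09,-0.07,0.01],[-0.25,-0.04,0.35]],
    [[0.12,-0.09,0.01],[-0.33,-0.05,0.46]],
    [[0.15,-0.11,0.02],[-0.41,-0.06,0.58]],
    [[0.18,-0.13,0.02],[-0.5,-0.07,0.69]],
    [[0.208,-0.155,0.024],[-0.578,-0.083,0.81]],
    [[0.208,-0.155,0.024],[-0.578,-0.083,0.81]]
  ]
}}

```text
time_s: 18.17
position: [0.4173, -0.2218, 0.3248]
tool_rot: [[-0.766, 0.637, -0.084], [0.485, 0.659, 0.575], [0.421, 0.4, -0.814]]
ft_force: [-1.5, 0.6, -0.2]
grip_width: 0.0849
gripper_force: 0.0
```

Run:
```python
from plan import *
o=env.observe(); log(); q=q0=o["q"]; p,R=o["position"],o["tool_rot"]
RG2=grasp2(np.radians(40),np.radians(20),-1)[1]; qb,_=ik(np.array([.416,-.216,.199]),RG2)
W=[(.395,-.25,.28),(.416,-.216,.2)]
for i,w in enumerate(W,1):
    Rw=fk(q0+(qb-q0)*i/2)[1] if i<2 else RG2
    q,e=ik(np.array(w),Rw,q); print(q.round(0),round(e,4),end=" "); go(w,Rw,p0=p,R0=R); p,R=np.array(w),Rw
```

```text
t 18.17 q [-51.9, 22.7, 65.3, 19.9, 122.1, -97.6] p [0.4173, -0.2218, 0.3248] F [-1.5, 0.6, -0.2] grip 0.08490285740531435 0.0
[-67.  24.  80.  39. 114. -72.] 0.0 shift [-0.0514, -0.1691, 0.0739] turn [-0.6291, 0.0494, 0.7539] rows>= 6.2
[-74.  27. 108.  59.  92. -49.] 0.0 shift [-0.1339, -0.0509, 0.2614] turn [-0.6467, 0.1805, 0.9563] rows>= 7.3
```

{"api": "step_arm", "payload": {
  "targets": [
    [[-0.01,-0.02,0.01],[-0.09,0.01,0.11]],
    [[-0.02,-0.05,0.02],[-0.18,0.02,0.21]],
    [[-0.02,-0.07,0.03],[-0.27,0.02,0.32]],
    [[-0.03,-0.1,0.04],[-0.36,0.03,0.43]],
    [[-0.04,-0.12,0.05],[-0.45,0.04,0.54]],
    [[-0.05,-0.15,0.06],[-0.54,0.04,0.65]],
    [[-0.051,-0.169,0.074],[-0.629,0.049,0.754]],
    [[-0.051,-0.169,0.074],[-0.629,0.049,0.754]]
  ]
}}

```text
time_s: 18.83
position: [0.3957, -0.2484, 0.2794]
tool_rot: [[-0.291, 0.91, 0.294], [0.648, -0.039, 0.761], [0.704, 0.412, -0.579]]
ft_force: [-0.4, 0.1, -0.6]
grip_width: 0.0852
gripper_force: 0.0
```

{"api": "step_arm", "payload": {
  "targets": [
    [[0,0,0],[-0.08,0.02,0.12]],
    [[-0.01,0,0.02],[-0.16,0.04,0.24]],
    [[-0.03,-0.01,0.05],[-0.24,0.07,0.36]],
    [[-0.04,-0.02,0.09],[-0.32,0.09,0.48]],
    [[-0.06,-0.03,0.13],[-0.4,0.11,0.6]],
    [[-0.08,-0.03,0.17],[-0.5,0.14,0.73]],
    [[-0.11,-0.04,0.22],[-0.58,0.16,0.86]],
    [[-0.134,-0.05,0.26],[-0.647,0.18,0.956]],
    [[-0.134,-0.05,0.26],[-0.647,0.18,0.956]]
  ]
}}

```text
time_s: 19.58
position: [0.4175, -0.2126, 0.2]
tool_rot: [[0.259, 0.65, 0.714], [0.222, -0.76, 0.611], [0.94, 0.0, -0.341]]
ft_force: [0.2, -0.1, 0.6]
grip_width: 0.0849
gripper_force: 0.0
```

```bash
cat >> plan.py <<'E'
def faces():
    # standing case: side + back face from the scene camera by RANSAC in two boxes -> foot centre and yaw
    i,P,c=cam("scene"); hsv=cv2.cvtColor(i,cv2.COLOR_RGB2HSV)
    q=P[130:250,210:270].reshape(-1,3); r=q[(q[:,2]>.158)&(q[:,2]<.17)&(np.linalg.norm(q[:,:2]-[.497,-.148],axis=1)<.08)]
    print("top z",np.median(r[:,2]),len(r)); rr=cv2.minAreaRect((r[:,:2]*1e3).astype(np.float32)); print(rr)
    b=q[(q[:,2]>.02)&(q[:,2]<.165)&(np.linalg.norm(q[:,:2]-[.497,-.148],axis=1)<.08)]; print(cv2.minAreaRect((b[:,:2]*1e3).astype(np.float32)))
E
python3 - <<'E'
from plan import *
o=env.observe(); log(); faces()
psi=np.radians(40); phi=np.radians(20); g,RG2=grasp2(psi,phi,-1); pre=g-.11*RG2[:,2]; q=o["q"]
for a in(pre,g): q,e=ik(a,RG2,q); print(q.round(0),round(e,4))
go(pre,RG2); go(g,RG2,p0=pre,R0=RG2)
i,P,c=cam("wrist"); save("pics/w6.png",i)
E
```

```text
t 19.58 q [-73.3, 27.1, 107.7, 59.3, 91.7, -49.5] p [0.4175, -0.2126, 0.2] F [0.2, -0.1, 0.6] grip 0.08490707304373853 0.0
top z 0.16314900861547726 287
((496.7617492675781, -147.62466430664062), (94.55485534667969, 38.039833068847656), 40.74168014526367)
((497.6000061035156, -146.99375915527344), (97.69668579101562, 39.70109939575195), 39.86093521118164)
[-74.  37. 111.  60.  85. -61.] 0.0
[-60.  42. 112.  72.  76. -64.] 0.0
shift [-0.2598, 0.0, 0.0861] turn [-0.012, 0.0004, 0.0118] rows>= 2.0
shift [0.0, 0.0, 0.3667] turn [0.0, 0.0, 0.0] rows>= 2.6
```

View pics/w6.png

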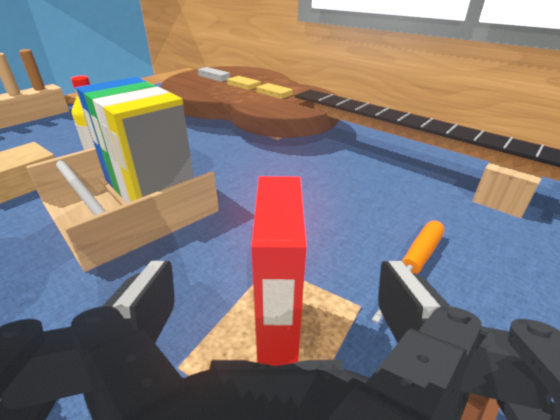

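The red case stands on the mat with its spine at (278,280), centred between the open fingers. I lower and advance.

{"api": "step_arm", "payload": {
  "targets": [
    [[-0.06,0,0.02],[-0.012,0,0.012]],
    [[-0.13,0,0.04],[-0.012,0,0.012]],
    [[-0.2,0,0.06],[-0.012,0,0.012]],
    [[-0.26,0,0.086],[-0.012,0,0.012]],
    [[-0.26,0,0.086],[-0.012,0,0.012]],
    [[-0.26,0,0.086],[-0.012,0,0.012]]
  ]
}}

```text
time_s: 20.18
position: [0.4164, -0.2176, 0.1198]
tool_rot: [[0.262, 0.641, 0.722], [0.22, -0.768, 0.602], [0.94, 0.001, -0.342]]
ft_force: [0.3, 0.4, 0.9]
grip_width: 0.0854
gripper_force: 0.0
```

Run:
```python
from plan import *
log(); g,RG2=grasp2(np.radians(40.5),np.radians(20),-1,np.array([.497,-.1475,.003])); go(g,RG2)
```

```text
t 20.18 q [-73.8, 36.9, 110.9, 59.8, 84.9, -60.7] p [0.4164, -0.2176, 0.1198] F [0.3, 0.4, 0.9] grip 0.08544991594468107 0.0
shift [-0.0005, -0.0074, 0.3716] turn [0.0142, 0.0001, -0.0037] rows>= 2.7
```

{"api": "step_arm", "payload": {
  "targets": [
    [[0,-0.007,0.07],[0.014,0,0]],
    [[0,-0.007,0.15],[0.014,0,0]],
    [[0,-0.007,0.23],[0.014,0,0]],
    [[0,-0.007,0.3],[0.014,0,0]],
    [[0,-0.007,0.35],[0.014,0,0]],
    [[0,-0.007,0.371],[0.014,0,0]],
    [[0,-0.007,0.371],[0.014,0,0]],
    [[0,-0.007,0.371],[0.014,0,0]]
  ]
}}

```text
time_s: 20.85
position: [0.4952, -0.1491, 0.0822]
tool_rot: [[0.262, 0.647, 0.716], [0.219, -0.762, 0.609], [0.94, -0.003, -0.342]]
ft_force: [-0.2, 0.6, -0.8]
grip_width: 0.0846
gripper_force: 0.0
```

Run:
```python
from plan import *
log(); g,RG2=grasp2(np.radians(40.5),np.radians(20),-1,np.array([.497,-.1475,.003])); go(g,RG2); faces()
```

```text
t 20.85 q [-60.2, 41.8, 112.1, 71.7, 76.6, -63.4] p [0.4952, -0.1491, 0.0822] F [-0.2, 0.6, -0.8] grip 0.0845943234096807 0.0
shift [-0.0018, 0.0, 0.0016] turn [0.0023, -0.0001, -0.0045] rows>= 0.0
top z 0.1634433165782074 282
((496.57574462890625, -148.51962280273438), (95.33131408691406, 39.305580139160156), 38.2907600402832)
((492.4201965332031, -170.382568359375), (125.4908447265625, 109.83495330810547), 17.604923248291016)
```

{"api": "step_arm", "payload": {
  "targets": [
    [[0,0,0],[0,0,0]],
    [[0,0,0],[0,0,0]],
    [[0,0,0],[0,0,0]],
    [[0,0,0],[0,0,0]],
    [[0,0,0],[0,0,0]],
    [[0,0,0],[0,0,0]],
    [[0,0,0],[0,0,0]],
    [[0,0,0],[0,0,0]],
    [[0,0,0],[0,0,0]]
  ],
  "jaw": 20,
  "grip_force": 80
}}

```text
time_s: 21.65
position: [0.4951, -0.149, 0.0814]
tool_rot: [[0.264, 0.646, 0.716], [0.217, -0.763, 0.608], [0.94, -0.005, -0.342]]
ft_force: [-2.9, -3.6, 4.2]
grip_width: 0.035
gripper_force: 81.9
```

{"api": "step_arm", "payload": {
  "targets": [
    [[0.02,0,-0.007],[0,0,0]],
    [[0.06,0,-0.022],[0,0,0]],
    [[0.12,0,-0.044],[0,0,0]],
    [[0.2,0,-0.073],[0,0,0]],
    [[0.28,0,-0.1],[0,0,0]],
    [[0.36,0,-0.13],[0,0,0]],
    [[0.44,0,-0.16],[0,0,0]],
    [[0.52,0,-0.19],[0,0,0]],
    [[0.52,0,-0.19],[0,0,0]]
  ]
}}

```text
time_s: 22.4
position: [0.4956, -0.1493, 0.2506]
tool_rot: [[0.261, 0.647, 0.716], [0.222, -0.763, 0.608], [0.939, 0.001, -0.343]]
ft_force: [0.8, -0.3, -3.3]
grip_width: 0.0352
gripper_force: 81.5
```

Run:
```python
from plan import *
o=env.observe(); log(); q0=o["q"]; p,R=o["position"],o["tool_rot"]
g,RL=lay(np.radians(20),1,-1,up=.15); qb,e=ik(g,RL,np.array([-39,35,70,-12,80,57.])); print(g,qb.round(0),e)
q=q0
W=[p+(g+.05*Z-p)*f for f in(.33,.67)]+[g]
for i,w in enumerate(W,1):
    Rw=fk(q0+(qb-q0)*i/3)[1] if i<3 else RL
    q,e=ik(np.array(w),Rw,q); print(q.round(0),np.round(w,3),round(e,4),end=" "); go(w,Rw,p0=p,R0=R); p,R=np.array(w),Rw
```

```text
t 22.4 q [-60.1, 21.6, 104.6, 67.8, 86.2, -37.4] p [0.4956, -0.1493, 0.2506] F [0.8, -0.3, -3.3] grip 0.03519253251117506 81.53931498527527
[ 0.4665022  -0.29995816  0.20414584] [-39.  32.  64. -12. 100.  52.] 1.2180766346541358e-15
[-55.  25.  81.  41. 100.  -2.] [ 0.486 -0.199  0.252] 0.0 shift [-0.0416, 0.1057, -0.1249] turn [0.3233, -0.5856, 0.368] rows>= 4.8
[-47.  28.  64.  15. 109.  25.] [ 0.476 -0.25   0.253] 0.0 shift [-0.0736, 0.0927, -0.1275] turn [-0.1174, -0.6505, 0.4468] rows>= 5.0
[-39.  32.  64. -12. 100.  52.] [ 0.467 -0.3    0.204] 0.0 shift [-0.098, 0.1984, 0.0778] turn [-0.4858, -0.436, 0.5711] rows>= 5.5
```

{"api": "step_arm", "payload": {
  "targets": [
    [[-0.005,0.013,-0.015],[0.04,-0.07,0.04]],
    [[-0.01,0.026,-0.03],[0.08,-0.15,0.09]],
    [[-0.016,0.04,-0.05],[0.12,-0.22,0.14]],
    [[-0.02,0.053,-0.06],[0.16,-0.29,0.18]],
    [[-0.026,0.066,-0.08],[0.2,-0.37,0.23]],
    [[-0.03,0.08,-0.09],[0.24,-0.44,0.28]],
    [[-0.036,0.09,-0.11],[0.28,-0.51,0.32]],
    [[-0.042,0.106,-0.125],[0.323,-0.586,0.368]],
    [[-0.042,0.106,-0.125],[0.323,-0.586,0.368]]
  ]
}}

```text
time_s: 23.15
position: [0.4864, -0.2, 0.2469]
tool_rot: [[0.703, 0.637, 0.316], [0.308, -0.673, 0.672], [0.641, -0.375, -0.67]]
ft_force: [0.4, -0.6, -4.9]
grip_width: 0.0351
gripper_force: 81.3
```

{"api": "step_arm", "payload": {
  "targets": [
    [[-0.01,0.012,-0.016],[-0.015,-0.08,0.056]],
    [[-0.02,0.024,-0.032],[-0.03,-0.16,0.11]],
    [[-0.03,0.036,-0.048],[-0.045,-0.24,0.17]],
    [[-0.037,0.046,-0.064],[-0.06,-0.32,0.22]],
    [[-0.046,0.058,-0.08],[-0.073,-0.41,0.28]],
    [[-0.055,0.07,-0.096],[-0.088,-0.49,0.34]],
    [[-0.064,0.08,-0.11],[-0.1,-0.57,0.39]],
    [[-0.074,0.093,-0.127],[-0.117,-0.65,0.447]],
    [[-0.074,0.093,-0.127],[-0.117,-0.65,0.447]]
  ]
}}

```text
time_s: 23.9
position: [0.4762, -0.25, 0.2475]
tool_rot: [[0.942, 0.329, -0.072], [0.326, -0.84, 0.435], [0.083, -0.433, -0.898]]
ft_force: [-0.2, 0.3, -4.1]
grip_width: 0.0352
gripper_force: 81.2
```

Run:
```python
from plan import *
log(); g,RL=lay(np.radians(20),1,-1,up=.12); go(g,RL)
```

```text
t 23.9 q [-47.2, 28.6, 64.7, 14.8, 108.4, 24.6] p [0.4762, -0.25, 0.2475] F [-0.2, 0.3, -4.1] grip 0.03517003135206455 81.19788408279419
shift [-0.1051, 0.235, 0.1493] turn [-0.4952, -0.4308, 0.5725] rows>= 5.5
```

{"api": "step_arm", "payload": {
  "targets": [
    [[-0.013,0.03,0.018],[-0.06,-0.055,0.07]],
    [[-0.026,0.06,0.036],[-0.12,-0.11,0.14]],
    [[-0.04,0.09,0.055],[-0.18,-0.16,0.21]],
    [[-0.05,0.12,0.075],[-0.25,-0.21,0.28]],
    [[-0.065,0.145,0.09],[-0.31,-0.27,0.36]],
    [[-0.08,0.175,0.11],[-0.37,-0.32,0.43]],
    [[-0.09,0.205,0.13],[-0.43,-0.375,0.5]],
    [[-0.105,0.235,0.149],[-0.495,-0.431,0.572]],
    [[-0.105,0.235,0.149],[-0.495,-0.431,0.572]],
    [[-0.105,0.235,0.149],[-0.495,-0.431,0.572]]
  ]
}}

```text
time_s: 24.73
position: [0.4659, -0.2993, 0.1743]
tool_rot: [[0.94, -0.027, -0.34], [-0.023, -1.0, 0.014], [-0.341, -0.006, -0.94]]
ft_force: [0.4, -0.3, -4.5]
grip_width: 0.0349
gripper_force: 81.2
```

Run:
```python
from plan import *
log(); g,RL=lay(np.radians(20),1,-1,up=.12); go(g,RL)
for n in("scene","top"):
    i,P,c=cam(n); save(f"pics/{n}7.png",i)
    hsv=cv2.cvtColor(i,cv2.COLOR_RGB2HSV); H,S=hsv[...,0],hsv[...,1]
    w=(P[...,0]>.34)&(P[...,0]<.6)&(P[...,1]>-.36)&(P[...,1]<-.24)&(P[...,2]>.1)&(P[...,2]<.24)
    q=P[w&((H<8)|(H>172))&(S>140)]; t=q[q[:,2]>.19]
    if len(t)>5: print(n,"spine",len(t),np.median(t[:,2]),cv2.minAreaRect((t[:,:2]*1e3).astype(np.float32)), "z ends",np.median(t[t[:,0]<.42][:,2]),np.median(t[t[:,0]>.51][:,2]))
    a=P[w]; print(len(a),a.min(0).round(3),a.max(0).round(3))
```

```text
t 24.73 q [-39.4, 33.1, 67.2, -11.9, 95.8, 52.5] p [0.4659, -0.2993, 0.1743] F [0.4, -0.3, -4.5] grip 0.03490504915289317 81.15878462791443
shift [0.0022, 0.0021, -0.0003] turn [-0.0063, -0.002, 0.0039] rows>= 0.0
scene spine 218 0.21616521258577023 ((468.70355224609375, -299.5650939941406), (37.169189453125, 162.79327392578125), 89.64057922363281) z ends 0.2162830976735695 0.21518199769700067
859 [ 0.382 -0.356  0.124] [ 0.55  -0.245  0.24 ]
top spine 10 0.2177190190961653 ((467.83209228515625, -302.3299255371094), (160.50697326660156, 4.806704998016357), 9.815993309020996) z ends 0.2163974259922048 0.22056883843759356
15 [ 0.389 -0.317  0.215] [ 0.547 -0.286  0.221]
```

View pics/scene7.png

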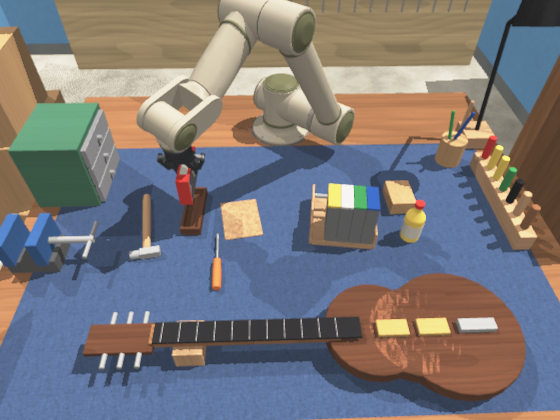

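The scene view shows the case held level over the cradle at (185,187), spine up and centred within 1 mm, and the others standing. I lower it.

{"api": "step_arm", "payload": {
  "targets": [
    [[0.014,0.002,0.037],[-0.006,0,0.004]],
    [[0.028,0.002,0.075],[-0.006,0,0.004]],
    [[0.04,0.002,0.11],[-0.006,0,0.004]],
    [[0.055,0.002,0.15],[-0.006,0,0.004]],
    [[0.068,0.002,0.19],[-0.006,0,0.004]],
    [[0.08,0.002,0.22],[-0.006,0,0.004]],
    [[0.09,0.002,0.25],[-0.006,0,0.004]],
    [[0.1,0.002,0.275],[-0.006,0,0.004]],
    [[0.106,0.002,0.293],[-0.006,0,0.004]],
    [[0.106,0.002,0.293],[-0.006,0,0.004]]
  ]
}}

```text
time_s: 25.67
position: [0.4659, -0.301, 0.0812]
tool_rot: [[0.939, -0.031, -0.342], [-0.031, -1.0, 0.006], [-0.342, 0.005, -0.94]]
ft_force: [0.9, 0.2, -4.1]
grip_width: 0.0349
gripper_force: 81.4
```

```bash
cat >> plan.py <<'E'
def fin():
    for n in("scene","top"):
        i,P,c=cam(n); hsv=cv2.cvtColor(i,cv2.COLOR_RGB2HSV); H,S=hsv[...,0],hsv[...,1]
        w=(P[...,0]>.34)&(P[...,0]<.6)&(P[...,1]>-.36)&(P[...,1]<-.24)&(P[...,2]>.04)&(P[...,2]<.2)
        q=P[w&((H<8)|(H>172))&(S>140)]; t=q[q[:,2]>q[:,2].max()-.012]
        print(n,"spine",len(t),np.median(t[:,2]).round(4),cv2.minAreaRect((t[:,:2]*1e3).astype(np.float32)), "z ends",np.median(t[t[:,0]<.42][:,2]),np.median(t[t[:,0]>.51][:,2]))
        w=(P[...,0]>.34)&(P[...,0]<.6)&(P[...,1]>-.36)&(P[...,1]<-.24)&(P[...,2]>.024)&(P[...,2]<.034)
        print("  wall",cv2.minAreaRect((P[w][:,:2]*1e3).astype(np.float32)))
E
python3 - <<'E'
from plan import *
log(); fin(); g,RL=lay(np.radians(20),1,-1,up=0); go(g,RL)
E
```

```text
t 25.67 q [-39.4, 38.4, 73.7, -12.3, 83.9, 55.5] p [0.4659, -0.301, 0.0812] F [0.9, 0.2, -4.1] grip 0.03487734526503556 81.44343137741089
scene spine 30 0.1272 ((514.5560913085938, -300.5718688964844), (34.1008186340332, 69.87191772460938), 89.5164794921875) z ends nan 0.12726162777341848
  wall ((474.40850830078125, -299.87353515625), (63.10454177856445, 178.18206787109375), 87.95785522460938)
  return _methods._mean(a, axis=axis, dtype=dtype,
  ret = ret.dtype.type(ret / rcount)
Traceback (most recent call last):
  File "plan.py", line 28, in fin
    q=P[w&((H<8)|(H>172))&(S>140)]; t=q[q[:,2]>q[:,2].max()-.012]
                                               ~~~~~~~~~~^^
ValueError: zero-size array to reduction operation maximum which has no identity
```

{"api": "step_arm", "payload": {
  "targets": [
    [[0.003,-0.003,0.009],[0,0,0]],
    [[0.007,-0.003,0.02],[0,0,0]],
    [[0.011,-0.003,0.03],[0,0,0]],
    [[0.014,-0.003,0.04],[0,0,0]],
    [[0.018,-0.003,0.05],[0,0,0]],
    [[0.022,-0.003,0.06],[0,0,0]],
    [[0.025,-0.003,0.068],[0,0,0]],
    [[0.027,-0.003,0.074],[0,0,0]],
    [[0.028,-0.003,0.078],[0,0,0]],
    [[0.028,-0.003,0.078],[0,0,0]]
  ]
}}

```text
time_s: 26.6
position: [0.466, -0.3005, 0.0571]
tool_rot: [[0.94, -0.031, -0.341], [-0.031, -1.0, 0.005], [-0.341, 0.006, -0.94]]
ft_force: [-0.3, -0.4, -4.0]
grip_width: 0.0352
gripper_force: 81.4
```

{"api": "step_arm", "payload": {
  "targets": [
    [[0.001,0,0.003],[0,0,0]],
    [[0.002,0,0.006],[0,0,0]],
    [[0.003,0,0.009],[0,0,0]],
    [[0.003,0,0.009],[0,0,0]]
  ]
}}

```text
time_s: 26.93
position: [0.4663, -0.3006, 0.0553]
tool_rot: [[0.94, -0.031, -0.34], [-0.031, -0.999, 0.004], [-0.34, 0.007, -0.94]]
ft_force: [0.3, 1.6, 3.0]
grip_width: 0.0354
gripper_force: 81.8
```

Contact: Fz has gone from −4 to +3 N. I release.

{"api": "step_arm", "payload": {
  "targets": [
    [[0,0,0],[0,0,0]],
    [[0,0,0],[0,0,0]],
    [[0,0,0],[0,0,0]],
    [[0,0,0],[0,0,0]],
    [[0,0,0],[0,0,0]],
    [[0,0,0],[0,0,0]],
    [[0,0,0],[0,0,0]],
    [[0,0,0],[0,0,0]]
  ],
  "jaw": 85
}}

```text
time_s: 27.6
position: [0.4661, -0.3005, 0.0545]
tool_rot: [[0.94, -0.031, -0.34], [-0.031, -1.0, 0.005], [-0.34, 0.006, -0.94]]
ft_force: [-0.5, -0.6, 1.8]
grip_width: 0.0846
gripper_force: 0.0
```

{"api": "step_arm", "payload": {
  "targets": [
    [[0,0,-0.04],[0,0,0]],
    [[0,0,-0.1],[0,0,0]],
    [[0,0,-0.18],[0,0,0]],
    [[0,0,-0.26],[0,0,0]],
    [[0,0,-0.36],[0,0,0]],
    [[0,0,-0.46],[0,0,0]],
    [[0,0,-0.55],[0,0,0]],
    [[0,0,-0.55],[0,0,0]],
    [[0,0,-0.55],[0,0,0]]
  ]
}}

```text
time_s: 28.35
position: [0.5227, -0.3013, 0.2104]
tool_rot: [[0.94, -0.03, -0.339], [-0.031, -1.0, 0.003], [-0.338, 0.008, -0.941]]
ft_force: [-0.8, -0.3, -0.1]
grip_width: 0.0848
gripper_force: 0.0
```

```bash
python3 - <<'E' 2>&1 | tail -12
from plan import *
log()
i,P,c=cam("scene"); hsv=cv2.cvtColor(i,cv2.COLOR_RGB2HSV); H,S=hsv[...,0],hsv[...,1]
w=(P[...,0]>.34)&(P[...,0]<.6)&(P[...,1]>-.36)&(P[...,1]<-.24)
t=P[w&(P[...,2]>.088)&(P[...,2]<.108)]
print("spine",len(t),np.median(t[:,2]),cv2.minAreaRect((t[:,:2]*1e3).astype(np.float32)),[np.median(t[k][:,2]).round(4) for k in(t[:,0]<.42,t[:,0]>.51,t[:,1]<-.305,t[:,1]>-.295)])
t=P[w&(P[...,2]>.024)&(P[...,2]<.034)]; print("wall",cv2.minAreaRect((t[:,:2]*1e3).astype(np.float32)))
q=P[170:260,300:400].reshape(-1,3); q=q[(q[:,2]>.155)&(q[:,2]<.18)]; print("row",np.median(q[:,2]),cv2.minAreaRect((q[:,:2]*1e3).astype(np.float32)))
E
```

```text
t 28.35 q [-36.3, 36.7, 54.1, -11.8, 105.2, 54.0] p [0.5227, -0.3013, 0.2104] F [-0.8, -0.3, -0.1] grip 0.08483141938301533 0.0
spine 452 0.09836314286662289 ((467.92730712890625, -300.5512390136719), (37.958457946777344, 165.76490783691406), 88.72525024414062) [np.float64(0.098), np.float64(0.0982), np.float64(0.0983), np.float64(0.098)]
wall ((468.9181823730469, -299.50848388671875), (63.35872268676758, 187.3636932373047), 87.61094665527344)
row 0.16613442391480188 ((567.03173828125, 191.86749267578125), (147.16087341308594, 99.0728759765625), 81.73738098144531)
```

The case lies flat: its spine is at 98 mm with all four edge readings level, and it is centred within about 1 mm. The row is unchanged. I hand the job in.

```bash
python3 -c "
from rig import close_job
print(close_job())"
```

```text
the job is handed in; nothing more can be done
None
```

The red case was tipped onto the rail, stood on the mat, and laid in the cradle spine up and flat, centred within about 1 mm; the other four cases still stand, and the job was handed in at about 28 s (no verdict was returned).

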